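Charge the polisher with balls using the scoop

ROBOT

A 6-joint arm with a two-finger parallel gripper is mounted at the origin on the work surface. World frame = base frame: x ahead of the robot, y to its left, z up, the work surface at z = 0. Lengths are in m, angles in rad, forces in N, time in s.
With the tool pointing down it reaches from about 0.325 to 0.775 m from the base axis. Payload 5.5 kg.
Tool frame: the origin (TCP) lies on the centre line of the jaws, within the pads' length; the fingertips stand arm.tips_ahead ahead of it and the grasp point (between the pads) is the TCP (arm.tips_ahead is the distance from the TCP to the fingertips, in m); z points along the fingers, y is the line along which they close (so a half turn about z gives the same grasp; the last joint's range is limited). The gripper opens to 88 mm and grips with 3 to 60 N. Pads are 20 mm wide; open, the fingers measure 115 mm over their backs; the gripper's body (75 mm by 178 mm) begins 61 mm behind the grasp point.
Start: joints at [1.155, 0.091, 1.231, -0, 1.82, -0.057], TCP at [0.211, 0.562, 0.242] pointing down, gripper open.
Joint ranges: [-2.87, 2.87], [-0.86, 2.18], [0.17, 2.46], [-1.51, 4.65], [0.06, 2.69], [-2.65, 2.65]. Speed limits (rad/s): [2.57, 2.57, 3.01, 3.14, 3.14, 3.14].

INTERFACE

Orientations are given as a unit quaternion [x, y, z, w].
In Python, from rig import readout, viewer, ticket, spot_in, pinpoint, arm gives the robot as it stands. The module is installed in compiled form; this text tells all that it offers.
- The arm moves only by the tool apply_moves, never from a script. Its argument "deltas" is a list of rows, each a list of 3 entries, a list of its own where there are three numbers: the shift along the tool's x, y, z as a fraction of full scale, then the turn, a rotation vector about the tool's x, y, z as a fraction of full scale, then the closure, from 0 (fully open) to 1 (shut). In form: [[[tx, ty, tz], [ax, ay, az], claw], ...]. A call has 1 to 20 rows; each row shifts and turns the commanded pose from where the row before left it, along the tool's axes as they then stand; what a row does not reach is not made up. Full scale, the value 1, is 25 mm for a shift and 5 degrees for a turn. A row lasts 1/12 s, in which the tool goes at most 41.7 mm and 7.16 degrees, less where a joint would pass 70% of its speed; a pose out of reach is approached as far as the arm can. A call with a number of a shift or a turn outside -1 to 1 is refused whole. A call with a gripper value outside its range is refused whole. The fingers move at their own pace and stop on an object; the grip force is fixed at half the most. Time passes only in rows, so rows that do not move let the fingers close. It gives the time, the measured TCP pose, the force, the opening and the grip force at its end, in the units of the state.
- readout.get_obs(): the state, without advancing time (a new reading comes with each control period).
- viewer.get_image(name): name is "scene" or "top"; returns (picture, depth): 480x640x3 uint8, red, green, blue; 480x640 float32, m along the optical axis (not along the pixel's ray), 0 where there is no reading.
- viewer.camera_params(name): a dict with "fx", "fy", "cx", "cy" (pixels), "R" (3x3) and "t" (3): a world point X has camera coordinates R X + t. Camera axes: x right, y down, z forward; pixel columns grow to the right and rows downward; lengths in m; the calibration is good to about 2 mm. A picture is of the moment at which its call begins. camera_params takes no time and is no camera call.
- ticket.close_job(): hands the job in; it is judged then, once.
Trained networks look in the newest picture that a camera, given by its name, has taken for a name from the list of things; names that differ only in an ending like _2 or _b are one class to them, and where a whole thing is asked for, a point or a joint stands for the part that bears it (a point fixed in the world has none). Each returns a list of dicts, best first, with "conf" (0 to 1); they miss things now and then, are a little off and sometimes report something else, mostly with a low value. They report only what shows in the picture. A call takes as long as a camera call. They do not tell look-alikes from the thing itself.
- spot_in(label, camera): "at" ([column, row] in pixels, amid what is visible of it).
- pinpoint(label, camera): "at" ([column, row] in pixels: a listed point, or the origin of a listed thing).
The state is a dict: "t": time; "joint_positions": joint angles; "qvel": joint speeds; "joint_torque": joint torques, N m; "eef_pos": TCP position; "tcp_rot": TCP orientation; "force": force on the tool from outside, world axes, zero at the start; "ft_torque": the same for the moment, N m; "opening": finger opening in m; "grasp_force": force on a finger pad.
Only numpy, scipy, OpenCV 4.12 (cv2) and the standard library are available. Lean on these libraries where they do the work, as an engineer would, in place of code of your own. Each camera call takes 0.05 s, during which the arm holds its last target. There are 200 camera calls.

TASK

With the yellow scoop, carry at least four of the six polishing balls from the white tray into the polisher's orange bowl; leave every other ball in the tray. Then put the empty scoop away: set it gently and squarely on its narrow sloping stand, mouth uphill, lying flat on the deck, and let go. Never touch the balls with the gripper, spill none, and do not disturb the cup, the bottle or the dental cast.

Things in the scene. Friction and masses are not known exactly. Their poses are not given: they have to be found in the camera images.
- scoop: loose yellow plastic scoop, blue bar grip, 0.16 kg, starts empty on the bench. Origin: centre of its flat underside; +x out of the open mouth, +z up. Bucket 90 mm long (x -45 to +45), 88 wide, floor 3 thick, thinned to 2 at the lip; back and side walls 40 high, 3 thick, sides ending 18 mm short of the lip; top and front open. Grip bar is level, along x, over the bucket
- scoop_grip (a point): point of the blue bar to grip across (fingers close along the scoop's y): 5 mm behind the scoop's origin, 85 mm above its underside, near its centre of mass. The bar is 18 mm wide, 18 mm high (76 to 94 mm above the underside), from x = -51 to +27 mm, joined to the back wall by a post at x = -45 mm. Pushes over about 20 N may turn it in the grip
- scoop_lip (a point): middle of the scoop's front bottom edge, 45 mm ahead of its origin
- tray: white open tray fixed to the bench, 250 (x) x 110 (y) x 50 mm high, walls 5 thick, inside width 100. Origin: centre of underside; floor top 5 mm up, flat from x = -120 to +76 mm, then a 45 degree ramp rises to the top of the +x wall. The balls start at x = -5 to +70 mm, so the scoop fits in behind them (towards -x), mouth to the ramp
- polisher: vibratory polisher fixed to the bench: grey motor base 160 mm square, 38 mm high, carrying an open orange round bowl. Origin: centre of its underside
- bowl_rim (a point): centre of the mouth of the polisher's orange bowl, 110 mm above the bench; the mouth is 148 mm wide inside
- bowl_mid (a point): point on the bowl's axis inside it, 80 mm above the bench; a ball in the bowl has its centre within 70 mm of it
- bowl_floor (a point): centre of the bowl's inner floor, 46 mm above the bench; inside width there 116 mm
- stand: white scoop stand fixed to the bench: deck 112 mm long (x), 56 mm wide on a pedestal. The deck slopes 0.21 rad (12 degrees), rising to the stand's +x; a stop 12 mm high, 6 mm thick crosses its low (-x) end. Origin: centre of the base's underside. The scoop (wider: overhangs both sides) belongs flat on the deck, back towards the stop, mouth uphill (+x)
- stand_deck (a point): centre of the deck's sloping top face, 70 mm above the bench; a scoop put away properly has its origin within a few mm of this point
- cup: bystander: loose paper cup, 78 mm wide, 95 mm tall; origin at the centre of its underside
- bottle: bystander: loose amber bottle with a black cap, 48 mm wide, 85 mm tall; origin at the centre of its underside
- cast: bystander: loose reddish dental cast with a row of teeth, 60 x 68 mm, 36 mm tall; origin at the centre of its underside
- ball0: dark green glazed ceramic polishing ball, loose, 26 mm across, about 26 g; origin at its centre. It lies in the tray at the start
- ball1: dark green glazed ceramic polishing ball, loose, 26 mm across, about 26 g; origin at its centre. It lies in the tray at the start
- ball2: dark green glazed ceramic polishing ball, loose, 26 mm across, about 26 g; origin at its centre. It lies in the tray at the start
- ball3: dark green glazed ceramic polishing ball, loose, 26 mm across, about 26 g; origin at its centre. It lies in the tray at the start
- ball4: dark green glazed ceramic polishing ball, loose, 26 mm across, about 26 g; origin at its centre. It lies in the tray at the start
- ball5: dark green glazed ceramic polishing ball, loose, 26 mm across, about 26 g; origin at its centre. It lies in the tray at the start
There are look-alikes about, which are no part of the job. Of the things that look like the scoop, the smallest one is meant.

How it is judged:
By the outcome, as a careful person would: the job done as asked, in the order asked, and still so for the second after the job is handed in, with the robot touching nothing.
It also fails if it takes over 61 s, if anything falls off the work surface, if the arm or the gripper's body presses on something with over 40 N, if the wrist force passes 120 N, or if a joint passes its speed limit or range.

## Working session

There is one attempt and no reset: what is moved stays moved. The work goes in short steps, Python scripts to look and compute and a tool call to move; the robot and the scene stay as the last step left them, time stands still between calls to the robot, and variables do not carry over. Pictures are saved under pics/ and viewed, at most 10 in all, crops included, and the job is handed in when it is done.

Besides the shell and the picture viewer there is one more tool, called after "Call:" by a JSON object that holds its "api" and its "payload". apply_moves: Moves the arm, as the interface text tells. Shift numbers are shares of 25 mm and turn numbers shares of 5 degrees, none past 1 either way. Its arguments: {"type":"object","properties":{"deltas":{"type":"array","items":{"type":"array"}}},"required":["deltas"]}

```bash
mkdir -p pics; cat > h.py <<'E'
from rig import readout, viewer, ticket, spot_in, pinpoint, arm
import numpy as np, cv2
def snap(c,fn=None):
    im,d=viewer.get_image(c)
    if fn: cv2.imwrite('pics/'+fn,im[:,:,::-1])
    return im,d
def w(c,u,v,z):
    "depth -> world (z=depth array or scalar depth)"
    p=viewer.camera_params(c);R=np.array(p['R']);t=np.array(p['t'])
    Z=z[np.round(v).astype(int),np.round(u).astype(int)] if isinstance(z,np.ndarray) and z.ndim==2 else z
    P=np.stack([(u-p['cx'])/p['fx']*Z,(v-p['cy'])/p['fy']*Z,Z+0*u],-1)
    return (P-t)@R
def ray(c,u,v,h):
    "pixel -> world at height h"
    a=w(c,np.float64(u),np.float64(v),0.5);b=w(c,np.float64(u),np.float64(v),1.0)
    return a+(b-a)*(h-a[2])/(b[2]-a[2])
def cloud(c,d):
    v,u=np.mgrid[0:480,0:640];return w(c,u.astype(float),v.astype(float),d[v,u].astype(float) if 0 else d)
E
python3 - <<'E'
from h import *
print(readout.get_obs()['eef_pos'],arm.tips_ahead)
for c in('top','scene'):
    im,d=snap(c,c+'0.png')
    np.save(c+'0.npy',d)
    print(c,np.linalg.inv(viewer.camera_params(c)['R'])@-np.array(viewer.camera_params(c)['t']))
    for l in('scoop','tray','polisher','bowl_rim','stand','stand_deck','scoop_grip','scoop_lip','cup','bottle','cast','ball0'):
        r=pinpoint(l,c); print(l,[(np.round(x['at']).tolist(),round(x['conf'],2)) for x in r[:7]])
E
```

```text
[0.21057314 0.56154632 0.24051361] 0.019
top [0.33595978 0.04242901 1.21053296]
scoop [([172.0, 336.0], 0.78), ([159.0, 192.0], 0.74), ([192.0, 247.0], 0.55)]
tray [([375.0, 240.0], 0.9), ([470.0, 227.0], 0.65)]
polisher [([279.0, 242.0], 0.8)]
bowl_rim [([279.0, 236.0], 0.77)]
stand [([458.0, 232.0], 0.8), ([275.0, 240.0], 0.72)]
stand_deck [([236.0, 160.0], 0.7), ([470.0, 228.0], 0.67)]
scoop_grip [([153.0, 342.0], 0.96), ([183.0, 243.0], 0.79), ([145.0, 181.0], 0.75)]
scoop_lip [([195.0, 230.0], 0.89), ([192.0, 323.0], 0.88), ([147.0, 172.0], 0.86)]
cup [([234.0, 156.0], 0.81)]
bottle [([324.0, 155.0], 0.7)]
cast [([413.0, 161.0], 0.92), ([278.0, 242.0], 0.4)]
ball0 [([362.0, 236.0], 0.59), ([383.0, 225.0], 0.57), ([387.0, 237.0], 0.51), ([377.0, 240.0], 0.41), ([357.0, 221.0], 0.37)]
scene [ 1.24642985 -0.3043795   0.62711386]
scoop [([388.0, 186.0], 0.89), ([425.0, 230.0], 0.81), ([504.0, 256.0], 0.77)]
tray [([234.0, 293.0], 0.7), ([226.0, 305.0], 0.32), ([106.0, 312.0], 0.21)]
polisher [([340.0, 260.0], 0.61), ([425.0, 200.0], 0.16)]
bowl_rim [([341.0, 220.0], 0.95), ([228.0, 306.0], 0.63)]
stand [([114.0, 340.0], 0.91)]
stand_deck [([107.0, 310.0], 0.93), ([233.0, 288.0], 0.28)]
scoop_grip [([392.0, 145.0], 0.7), ([513.0, 209.0], 0.67), ([423.0, 197.0], 0.59)]
scoop_lip [([436.0, 239.0], 0.92), ([379.0, 195.0], 0.79), ([530.0, 261.0], 0.74)]
cup [([453.0, 302.0], 0.63), ([249.0, 283.0], 0.33)]
bottle [([348.0, 348.0], 0.97), ([343.0, 240.0], 0.3)]
cast [([208.0, 398.0], 0.94)]
ball0 [([250.0, 281.0], 0.67), ([258.0, 292.0], 0.59), ([222.0, 297.0], 0.58), ([234.0, 290.0], 0.53), ([226.0, 302.0], 0.53), ([246.0, 300.0], 0.45)]
```

View pics/top0.png

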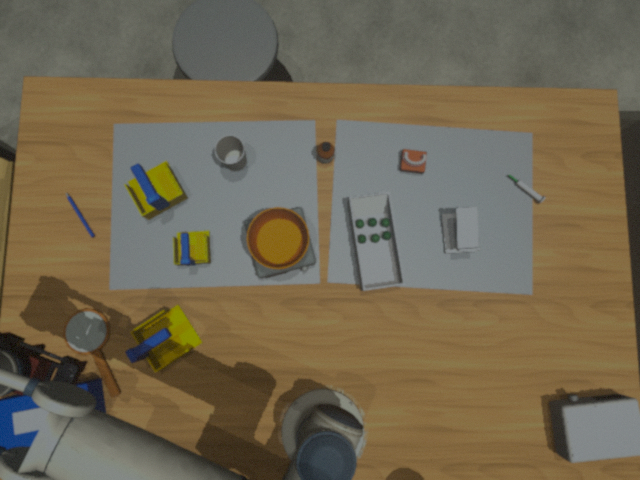

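View pics/scene0.png

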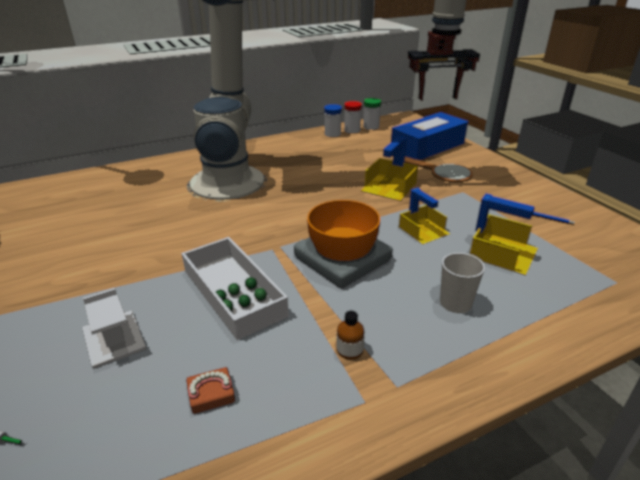

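The top view shows three yellow scoops, at (172,336), (159,192) and (192,247). The middle one at (192,247) is clearly the smallest. The bowl is at (279,240), the tray at (375,240) with its balls toward the top of the image, and the stand at (458,230). The cup, bottle and cast are along the top edge. Next I'll take a close crop and measure.

```bash
python3 - <<'E'
from h import *
im=cv2.imread('pics/top0.png'); 
a=cv2.resize(im[215:280,160:225],(390,390),interpolation=cv2.INTER_CUBIC)
im2=cv2.imread('pics/scene0.png');b=cv2.resize(im2[175:255,385:465],(390,390),interpolation=cv2.INTER_CUBIC)
cv2.imwrite('pics/crop.png',np.hstack([a,b]))
d=np.load('top0.npy');C=cloud('top',d)
hsv=cv2.cvtColor(im,cv2.COLOR_BGR2HSV);H,S,V=hsv[...,0],hsv[...,1],hsv[...,2]
def box(name,m):
    P=C[m]; r=cv2.minAreaRect((P[:,:2]*1000).astype(np.float32)); print(name,len(P),'rect',np.round(r[0],1),np.round(r[1],1),round(r[2],1),'z',np.round(np.percentile(P[:,2],[1,10,50,90,99]),3))
reg=np.zeros(d.shape,bool);reg[220:275,165:220]=1
yel=(H>20)&(H<35)&(S>140)&reg; blu=(H>100)&(H<130)&(S>120)&reg
box('yel',yel);box('blue',blu&(C[...,2]>.06)); 
for nm,c in(('big1',(slice(150,225),slice(115,190))),('big2',(slice(300,375),slice(120,205)))):
    m=np.zeros(d.shape,bool);m[c]=1;box(nm,m&(H>20)&(H<35)&(S>140))
m=np.zeros(d.shape,bool);m[185:295,340:408]=1;box('tray top',m&(C[...,2]>.040)&(C[...,2]<.06))
box('trayfloor',m&(C[...,2]<.012)&(C[...,2]>.003)&(S<50))
g=m&(H>35)&(H<90)&(S>80);n,lab,st,ce=cv2.connectedComponentsWithStats(g.astype(np.uint8))
for i in range(1,n):
    if st[i,4]>10: print('ball',np.round(ce[i],1),st[i,4],np.round(ray('top',*ce[i],0.018),4))
m=np.zeros(d.shape,bool);m[195:265,430:490]=1;k=m&(C[...,2]>.05)&(C[...,2]<.1);box('stand',k)
P=C[k];A=np.c_[P[:,:2],np.ones(len(P))];s=np.linalg.lstsq(A,P[:,2],rcond=None)[0];res=P[:,2]-A@s
ok=abs(res)<.004;s=np.linalg.lstsq(A[ok],P[ok,2],rcond=None)[0];print('plane',s,'slope',np.hypot(*s[:2]),'dir',np.degrees(np.arctan2(s[1],s[0])))
box('deck',k&(abs(C[...,2]-(C[...,0]*s[0]+C[...,1]*s[1]+s[2]))<.004))
box('standbase',m&(C[...,2]>.004)&(C[...,2]<.03)&(S<40))
m=np.zeros(d.shape,bool);m[195:285,230:325]=1
box('bowl',m&(H<18)&(S>140)&(C[...,2]>.1)&(C[...,2]<.125))
box('polbase',m&(C[...,2]>.03)&(C[...,2]<.045)&(S<100))
for l,c,h in(('bowl_rim','scene',.11),('stand_deck','scene',.07),('scoop_grip','scene',.085),('scoop_lip','scene',.001)):
    for x in pinpoint(l,c): print(l,x['at'],round(x['conf'],2),np.round(ray(c,*x['at'],h),3))
for x in [(183,243),(195,230),(192,247),(279,236)]: print(x,np.round(ray('top',*x,{183:.085,195:.001,192:0,279:.11}[x[0]]),3))
for l,h in(('cup',0),('bottle',0),('cast',0)):
    for x in pinpoint(l,'scene')[:1]: print(l,np.round(ray('scene',*x['at'],h),3))
E
```

```text
yel 723 rect [437.2 216.3] [388.  106.8] 75.2 z [-0.002  0.001  0.004  0.037  0.043]
blue 199 rect [460.9 349. ] [73.5 20.5] 0.5 z [0.089 0.092 0.095 0.097 0.098]
big1 1301 rect [483.1 301.1] [578.2 141.2] 46.6 z [-0.     0.002  0.006  0.054  0.059]
big2 2394 rect [236.1 273.2] [181.4 469. ] 2.3 z [-0.002  0.001  0.005  0.049  0.059]
tray top 754 rect [ 494.1 -134.6] [250.9 111.5] 8.7 z [0.04  0.043 0.05  0.053 0.055]
trayfloor 2608 rect [ 509.7 -135.8] [291.4 186.6] 0.0 z [0.003 0.003 0.005 0.009 0.011]
ball [372.6 221.4] 21 [ 0.5492 -0.1302  0.018 ]
ball [360. 223.] 23 [ 0.5441 -0.0961  0.018 ]
ball [385.5 222.3] 25 [ 0.5472 -0.1654  0.018 ]
ball [386.5 234.8] 22 [ 0.5128 -0.1677  0.018 ]
ball [375.2 237.6] 25 [ 0.5047 -0.1372  0.018 ]
ball [361.6 238.6] 22 [ 0.5015 -0.1002  0.018 ]
stand 951 rect [ 523.2 -368.8] [113.6  58.4] 4.9 z [0.059 0.062 0.071 0.08  0.084]
plane [ 0.19876324  0.00968485 -0.02963952] slope 0.19899904768822843 dir 2.7895628296968855
deck 806 rect [ 524.7 -368.6] [107.2  58.4] 4.9 z [0.059 0.063 0.072 0.08  0.084]
standbase 890 rect [ 533.4 -373.3] [167.3 195.
[... 222 characters left out ...]
 220.5] 0.95 [0.499 0.106 0.11 ]
bowl_rim [228.5, 306.0] 0.63 [ 0.653 -0.184  0.11 ]
stand_deck [107.2, 310.5] 0.93 [ 0.524 -0.367  0.07 ]
stand_deck [233.0, 288.1] 0.28 [ 0.563 -0.153  0.07 ]
scoop_grip [392.3, 144.8] 0.7 [0.152 0.463 0.085]
scoop_grip [513.2, 208.7] 0.67 [0.593 0.499 0.085]
scoop_grip [423.1, 196.9] 0.59 [0.455 0.351 0.085]
scoop_lip [435.8, 239.4] 0.92 [0.518 0.353 0.001]
scoop_lip [378.6, 194.9] 0.79 [0.268 0.35  0.001]
scoop_lip [529.7, 261.1] 0.74 [0.682 0.484 0.001]
(183, 243) [0.475 0.359 0.085]
(195, 230) [0.522 0.351 0.001]
(192, 247) [0.475 0.358 0.   ]
(279, 236) [0.493 0.116 0.11 ]
cup [0.715 0.245 0.   ]
bottle [ 0.729 -0.001  0.   ]
cast [ 0.724 -0.251  0.   ]
```

View pics/crop.png

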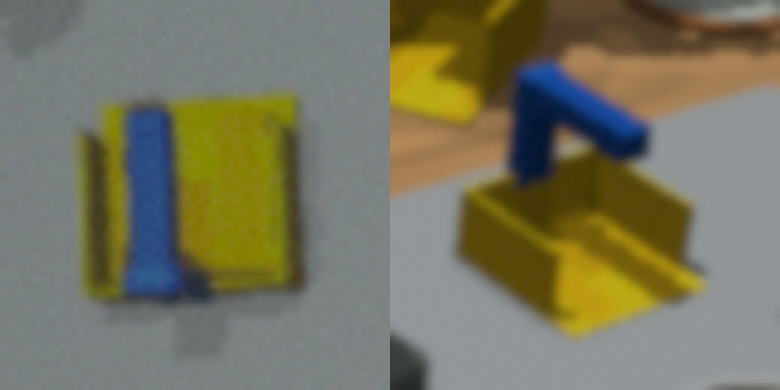

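The crop confirms the small scoop: blue bar, mouth toward world +x, yaw about +2.5°, grip at about (0.468, 0.349, 0.085). I'll write a planner that turns a target pose into rows.

```bash
cat >> h.py <<'E'
from scipy.spatial.transform import Rotation as Ro
def toolR(yaw,tilt=0,flip=False):
    "tool for scoop yaw (deg), mouth-up tilt (deg): tool z=-scoop z; tool x=scoop x (or -x if flip)"
    S=Ro.from_euler('ZY',[yaw,-tilt],degrees=True)
    return S*Ro.from_euler('x',180,degrees=True)*Ro.from_euler('z',180 if flip else 0,degrees=True)
def plan(pos,R,claw,n=None,start=None):
    "rows from measured pose (or start) to pos,R with linear/slerp interpolation; prints rounded rows"
    o=readout.get_obs();p,Q=start if start else (np.array(o['eef_pos']),Ro.from_quat(o['tcp_rot']))
    rv=(Q.inv()*R).as_rotvec();D=np.array(pos)-p
    m=int(np.ceil(max(np.linalg.norm(D)/.025,np.degrees(np.linalg.norm(rv))/5,1)));n=n or m;out=[];c=p.copy();q=Q
    for i in range(1,n+1):
        s=np.round(q.inv().apply(p+D*i/n-c)/.025,2)
        a=np.round(np.degrees((q.inv()*Q*Ro.from_rotvec(rv*i/n)).as_rotvec())/5,2)
        out.append([s.tolist(),a.tolist(),claw]);c=c+q.apply(s*.025);q=q*Ro.from_rotvec(np.radians(a*5))
    # merge print
    print(n,'rows:',str(out).replace(' ',''));return c,q
def st():
    o=readout.get_obs();Q=Ro.from_quat(o['tcp_rot'])
    print('t',round(o['t'],2),'p',np.round(o['eef_pos'],4),'x',np.round(Q.as_matrix()[:,0],3),'z',np.round(Q.as_matrix()[:,2],3),'F',np.round(o['force'],1),'op',round(o['opening'],4),'g',np.round(o['grasp_force'],1),'j',np.round(o['joint_positions'],3))
E
python3 - <<'E'
from h import *
st()
for f in(0,1):
  s=plan([.468,.349,.15],toolR(2.5,0,f),0)
plan([.468,.349,.086],toolR(2.5,0,f),0,4,s)
E
```

```text
t 1.65 p [0.2107 0.5618 0.2416] x [-0.936  0.351  0.   ] z [-0.  0. -1.] F [ 0.6 -0.3  0.4] op 0.0877 g 0.0 j [ 1.155  0.091  1.231  0.     1.82  -0.057]
32 rows: [[[-0.39,-0.14,0.11],[-0.0,-0.0,0.98],0],[[-0.41,-0.1,0.12],[-0.0,-0.0,0.98],0],[[-0.41,-0.06,0.11],[-0.0,-0.0,0.98],0],[[-0.42,-0.04,0.12],[-0.0,-0.0,0.98],0],[[-0.41,0.01,0.11],[-0.0,-0.0,0.98],0],[[-0.42,0.04,0.12],[-0.0,-0.0,0.99],0],[[-0.41,0.07,0.11],[-0.0,-0.0,0.98],0],[[-0.4,0.11,0.12],[-0.0,-0.0,0.98],0],[[-0.39,0.15,0.11],[-0.0,-0.0,0.98],0],[[-0.38,0.18,0.12],[-0.0,-0.0,0.98],0],[[-0.36,0.2,0.11],[-0.0,-0.0,0.98],0],[[-0.35,0.24,0.11],[-0.0,-0.0,0.98],0],[[-0.32,0.27,0.12],[-0.0,0.0,0.98],0],[[-0.29,0.29,0.11],[-0.0,0.0,0.98],0],[[-0.27,0.32,0.12],[-0.0,0.0,0.98],0],[[-0.25,0.34,0.11],[-0.0,0.0,0.98],0],[[-0.21,0.36,0.12],[-0.0,0.0,0.99],0],[[-0.18,0.38,0.11],[-0.0,0.0,0.98],0],[[-0.15,0.39,0.12],[-0.0,0.0,0.98],0],[[-0.11,0.4,0.11],[-0.0,0.0,0.98],0],[[-0.08,0.41,0.12],[-0.0,0.0,0.98],0],[[-0.04,0.41,0.11],[-0.0,0.0,0.98],0],[[-0.01,0.42,0.11],[-0.0,0.0,0.98],0],[[0.03,0.42,0.12],[-0.0,0.0,0.98],0],[[0.06,0.41,0
[... 308 characters left out ...]
6],[0.0,-0.0,-0.33],0],[[-0.89,-0.34,0.26],[0.0,-0.0,-0.33],0],[[-0.89,-0.36,0.27],[0.0,-0.0,-0.33],0],[[-0.87,-0.39,0.26],[0.0,-0.0,-0.33],0],[[-0.86,-0.41,0.26],[0.0,-0.0,-0.33],0],[[-0.85,-0.44,0.26],[0.0,-0.0,-0.33],0],[[-0.83,-0.46,0.26],[0.0,-0.0,-0.33],0],[[-0.82,-0.49,0.26],[0.0,-0.0,-0.32],0],[[-0.81,-0.5,0.27],[0.0,-0.0,-0.33],0],[[-0.79,-0.54,0.26],[0.0,-0.0,-0.33],0],[[-0.78,-0.55,0.26],[0.0,-0.0,-0.33],0],[[-0.76,-0.58,0.26],[0.0,-0.0,-0.33],0],[[-0.74,-0.59,0.26],[0.0,-0.0,-0.33],0],[[-0.73,-0.62,0.26],[0.0,-0.0,-0.33],0]]
4 rows: [[[-0.0,-0.0,0.64],[0.0,-0.0,-0.0],0],[[-0.0,-0.0,0.64],[0.0,-0.0,-0.0],0],[[-0.0,-0.0,0.64],[0.0,-0.0,-0.0],0],[[-0.0,-0.0,0.64],[0.0,-0.0,-0.0],0]]
```

Call:
{"api": "apply_moves", "payload": {"deltas": [[[-0.39, -0.14, 0.11], [0, 0, 0.98], 0], [[-0.41, -0.1, 0.12], [0, 0, 0.98], 0], [[-0.41, -0.06, 0.11], [0, 0, 0.98], 0], [[-0.42, -0.04, 0.12], [0, 0, 0.98], 0], [[-0.41, 0.01, 0.11], [0, 0, 0.98], 0], [[-0.42, 0.04, 0.12], [0, 0, 0.99], 0], [[-0.41, 0.07, 0.11], [0, 0, 0.98], 0], [[-0.4, 0.11, 0.12], [0, 0, 0.98], 0], [[-0.39, 0.15, 0.11], [0, 0, 0.98], 0], [[-0.38, 0.18, 0.12], [0, 0, 0.98], 0], [[-0.36, 0.2, 0.11], [0, 0, 0.98], 0], [[-0.35, 0.24, 0.11], [0, 0, 0.98], 0], [[-0.32, 0.27, 0.12], [0, 0, 0.98], 0], [[-0.29, 0.29, 0.11], [0, 0, 0.98], 0], [[-0.27, 0.32, 0.12], [0, 0, 0.98], 0], [[-0.25, 0.34, 0.11], [0, 0, 0.98], 0], [[-0.21, 0.36, 0.12], [0, 0, 0.99], 0], [[-0.18, 0.38, 0.11], [0, 0, 0.98], 0], [[-0.15, 0.39, 0.12], [0, 0, 0.98], 0], [[-0.11, 0.4, 0.11], [0, 0, 0.98], 0]]}}

```text
t: 3.32
eef_pos: [0.3719, 0.4284, 0.1842]
tcp_rot: [0.861, 0.508, -0.0, 0.0]
force: [0.5, 0.2, 0.6]
opening: 0.0877
grasp_force: 0.0
```

Call:
{"api": "apply_moves", "payload": {"deltas": [[[-0.08, 0.41, 0.12], [0, 0, 0.98], 0], [[-0.04, 0.41, 0.11], [0, 0, 0.98], 0], [[-0.01, 0.42, 0.11], [0, 0, 0.98], 0], [[0.03, 0.42, 0.12], [0, 0, 0.98], 0], [[0.06, 0.41, 0.11], [0, 0, 0.98], 0], [[0.1, 0.41, 0.12], [0, 0, 0.98], 0], [[0.13, 0.39, 0.11], [0, 0, 0.98], 0], [[0.16, 0.39, 0.12], [0, 0, 0.99], 0], [[0.2, 0.36, 0.11], [0, 0, 0.98], 0], [[0.23, 0.35, 0.12], [0, 0, 0.98], 0], [[0.26, 0.33, 0.11], [0, 0, 0.98], 0], [[0.28, 0.31, 0.11], [0, 0, 0.98], 0], [[0, 0, 0], [0, 0, 0], 0], [[0, 0, 0], [0, 0, 0], 0]]}}

```text
t: 4.48
eef_pos: [0.4679, 0.3487, 0.1499]
tcp_rot: [1.0, 0.023, -0.0, 0.0]
force: [-0.5, -1.2, 0.5]
opening: 0.0878
grasp_force: 0.0
```

```bash
python3 - <<'E'
from h import *
st(); plan([.468,.349,.086],toolR(2.5),0,4)
E
```

```text
t 4.48 p [0.4679 0.3487 0.1499] x [ 0.999  0.045 -0.001] z [-0.001 -0.    -1.   ] F [-0.5 -1.2  0.5] op 0.0878 g 0.0 j [0.582 0.048 1.437 0.    1.656 2.108]
4 rows: [[[0.0,-0.0,0.64],[0.0,0.0,0.0],0],[[0.0,-0.01,0.64],[0.0,0.0,0.01],0],[[0.0,-0.0,0.64],[0.0,0.01,0.0],0],[[0.0,-0.0,0.64],[0.0,-0.0,0.01],0]]
```

Descend, close, lift 60 mm.

Call:
{"api": "apply_moves", "payload": {"deltas": [[[0, 0, 0.64], [0, 0, 0], 0], [[0, 0, 0.64], [0, 0, 0], 0], [[0, 0, 0.64], [0, 0, 0], 0], [[0, 0, 0.64], [0, 0, 0], 0], [[0, 0, 0], [0, 0, 0], 0.5], [[0, 0, 0], [0, 0, 0], 1], [[0, 0, 0], [0, 0, 0], 1], [[0, 0, 0], [0, 0, 0], 1], [[0, 0, 0], [0, 0, 0], 1], [[0, 0, 0], [0, 0, 0], 1]]}}

```text
t: 5.32
eef_pos: [0.4683, 0.3492, 0.0873]
tcp_rot: [1.0, 0.022, 0.001, -0.001]
force: [0.1, -0.3, 0.6]
opening: 0.0514
grasp_force: 0.0
```

Call:
{"api": "apply_moves", "payload": {"deltas": [[[0, 0, 0], [0, 0, 0], 1], [[0, 0, 0], [0, 0, 0], 1], [[0, 0, -0.4], [0, 0, 0], 1], [[0, 0, -0.8], [0, 0, 0], 1], [[0, 0, -1], [0, 0, 0], 1], [[0, 0, -1], [0, 0, 0], 1], [[0, 0, -1], [0, 0, 0], 1], [[0, 0, -0.6], [0, 0, 0], 1]]}}

```text
t: 5.98
eef_pos: [0.4685, 0.3492, 0.2105]
tcp_rot: [1.0, 0.022, 0.002, -0.001]
force: [0.2, 0.6, 0.1]
opening: 0.001
grasp_force: 0.0
```

```bash
python3 - <<'E'
from h import *
st()
plan([.485,.12,.30],toolR(2.5),1)
E
```

```text
t 5.98 p [0.4685 0.3492 0.2105] x [0.999 0.043 0.004] z [ 0.004  0.002 -1.   ] F [0.2 0.6 0.1] op 0.001 g 0.0 j [0.582 0.04  1.339 0.    1.758 2.11 ]
10 rows: [[[0.03,0.92,-0.36],[-0.0,-0.0,-0.0],1],[[0.03,0.92,-0.36],[-0.01,-0.01,-0.0],1],[[0.02,0.91,-0.36],[0.0,-0.0,-0.0],1],[[0.03,0.92,-0.36],[-0.0,-0.01,-0.0],1],[[0.03,0.92,-0.36],[-0.0,-0.0,-0.0],1],[[0.02,0.92,-0.36],[-0.01,-0.01,-0.0],1],[[0.03,0.92,-0.36],[0.0,-0.0,-0.0],1],[[0.03,0.92,-0.35],[-0.0,-0.0,-0.0],1],[[0.02,0.91,-0.36],[-0.0,-0.01,-0.0],1],[[0.03,0.92,-0.36],[-0.01,-0.0,-0.0],1]]
```

The fingers close slowly, at about 90 mm/s, and I lifted before they had closed. I'll reopen and check whether the scoop moved.

Call:
{"api": "apply_moves", "payload": {"deltas": [[[0, 0, 0], [0, 0, 0], 0], [[0, 0, 0], [0, 0, 0], 0], [[0, 0, 0], [0, 0, 0], 0], [[0, 0, 0], [0, 0, 0], 0], [[0, 0, 0], [0, 0, 0], 0], [[0, 0, 0], [0, 0, 0], 0], [[0, 0, 0], [0, 0, 0], 0], [[0, 0, 0], [0, 0, 0], 0], [[0, 0, 0], [0, 0, 0], 0], [[0, 0, 0], [0, 0, 0], 0], [[0, 0, 0], [0, 0, 0], 0], [[0, 0, 0], [0, 0, 0], 0]]}}

```text
t: 6.98
eef_pos: [0.4679, 0.3489, 0.2062]
tcp_rot: [1.0, 0.022, 0.0, -0.0]
force: [-0.4, 0.5, 0.0]
opening: 0.0772
grasp_force: 0.0
```

```bash
python3 - <<'E'
from h import *
st()
a,_=snap('scene','s1.png');b,_=snap('top','t1.png')
o=cv2.resize(a[150:310,370:530],(400,400),interpolation=2);q=cv2.resize(b[190:290,140:240],(400,400),interpolation=2)
cv2.imwrite('pics/c1.png',np.hstack([q,o])[:,:,::-1])
E
```

```text
t 6.98 p [0.4679 0.3489 0.2062] x [0.999 0.043 0.   ] z [ 0.  0. -1.] F [-0.4  0.5  0. ] op 0.0772 g 0.0 j [0.582 0.043 1.344 0.    1.755 2.11 ]
```

View pics/c1.png

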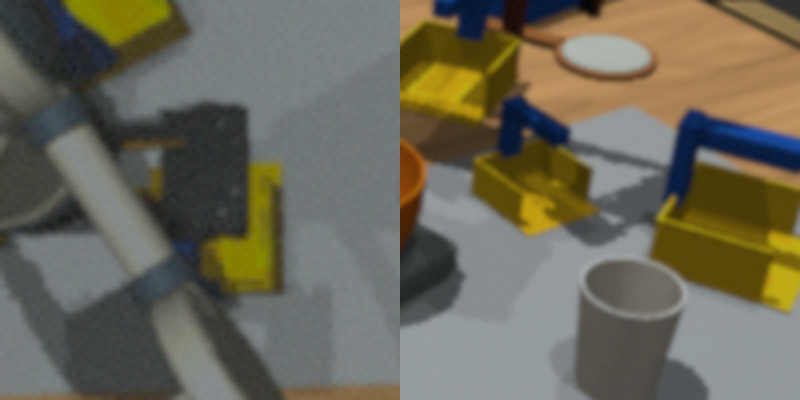

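The crop shows the scoop unmoved at about (423,225) in the scene view. I'll go down again and close fully this time.

Call:
{"api": "apply_moves", "payload": {"deltas": [[[0, 0, 1], [0, 0, 0], 0.3], [[0, 0, 1], [0, 0, 0], 0.3], [[0, 0, 1], [0, 0, 0], 0.3], [[0, 0, 0.9], [0, 0, 0], 0.3], [[0, 0, 0.6], [0, 0, 0], 0.3], [[0, 0, 0.3], [0, 0, 0], 0.3], [[0, 0, 0], [0, 0, 0], 0.5], [[0, 0, 0], [0, 0, 0], 1], [[0, 0, 0], [0, 0, 0], 1], [[0, 0, 0], [0, 0, 0], 1], [[0, 0, 0], [0, 0, 0], 1], [[0, 0, 0], [0, 0, 0], 1], [[0, 0, 0], [0, 0, 0], 1], [[0, 0, 0], [0, 0, 0], 1]]}}

```text
t: 8.25
eef_pos: [0.4682, 0.3491, 0.0868]
tcp_rot: [1.0, 0.022, 0.0, -0.0]
force: [0.8, 0.3, 2.0]
opening: 0.0178
grasp_force: 30.0
```

Call:
{"api": "apply_moves", "payload": {"deltas": [[[0, 0, -0.4], [0, 0, 0], 1], [[0, 0, -1], [0, 0, 0], 1], [[0, 0, -1], [0, 0, 0], 1], [[0, 0, -1], [0, 0, 0], 1], [[0, 0, -1], [0, 0, 0], 1], [[0, 0, -1], [0, 0, 0], 1], [[0, 0.5, -1], [0, 0, 0], 1], [[0, 1, -1], [0, 0, 0], 1], [[0, 1, -0.6], [0, 0, 0], 1], [[0, 1, 0], [0, 0, 0], 1], [[0, 1, 0], [0, 0, 0], 1], [[0, 1, 0], [0, 0, 0], 1], [[0, 1, 0], [0, 0, 0], 1], [[0, 1, 0], [0, 0, 0], 1], [[0, 1, 0], [0, 0, 0], 1], [[0, 1, 0], [0, 0, 0], 1], [[0, 0.6, 0], [0, 0, 0], 1], [[0, 0, 0], [0, 0, 0], 1], [[0, 0, 0], [0, 0, 0], 1]]}}

```text
t: 9.83
eef_pos: [0.4788, 0.0962, 0.2865]
tcp_rot: [1.0, 0.021, 0.0, -0.0]
force: [0.2, -1.1, -1.5]
opening: 0.0176
grasp_force: 30.0
```

```bash
python3 - <<'E'
from h import *
st()
a,_=snap('scene','s2.png');b,d=snap('top','t2.png')
for c in('scene','top'):
  for l in('scoop_lip','scoop_grip','scoop'):print(c,l,[(np.round(x['at']).tolist(),round(x['conf'],2)) for x in pinpoint(l,c)[:4]])
C=cloud('top',d);hsv=cv2.cvtColor(b,cv2.COLOR_RGB2HSV);H,S=hsv[...,0],hsv[...,1]
m=(H>20)&(H<35)&(S>120)&(C[...,2]>.19)&(C[...,2]<.36)&(abs(C[...,1]-.13)<.09);P=C[m];print(len(P),np.round(np.percentile(P,[1,50,99],axis=0),4))
f=P[P[:,2]<.23];r=cv2.minAreaRect((f[:,:2]*1000).astype(np.float32));print(len(f),r,np.median(f[:,2]))
plan([.485,.12,.30],toolR(2.5,-50),1)
E
```

```text
t 9.83 p [0.4788 0.0962 0.2865] x [0.999 0.042 0.   ] z [ 0.  0. -1.] F [ 0.2 -1.1 -1.5] op 0.0176 g 30.0 j [ 0.128 -0.194  1.426  0.     1.909  1.657]
scene scoop_lip [([378.0, 194.0], 0.83), ([258.0, 294.0], 0.69), ([346.0, 189.0], 0.66), ([529.0, 263.0], 0.58)]
scene scoop_grip [([333.0, 139.0], 0.96), ([397.0, 140.0], 0.81), ([510.0, 208.0], 0.58)]
scene scoop [([386.0, 187.0], 0.94), ([333.0, 181.0], 0.77), ([507.0, 254.0], 0.59)]
top scoop_lip [([191.0, 323.0], 0.85), ([148.0, 173.0], 0.66)]
top scoop_grip [([155.0, 342.0], 0.71), ([144.0, 182.0], 0.7), ([280.0, 228.0], 0.64)]
top scoop [([282.0, 236.0], 0.92), ([170.0, 336.0], 0.66), ([157.0, 190.0], 0.6)]
316 [[0.4389 0.0546 0.1998]
 [0.4548 0.08   0.2044]
 [0.5095 0.1393 0.3563]]
235 ((475.56207275390625, 97.15753936767578), (70.86603546142578, 86.58539581298828), 2.232572317123413) 0.2036300834227091
10 rows: [[[0.03,-0.09,-0.06],[0.0,-1.0,0.0],1],[[0.02,-0.09,-0.05],[0.0,-1.0,0.0],1],[[0.02,-0.09,-0.06],[0.0,-1.0,0.0],1],[[0.01,-0.09,-0.06],[0.0,-1.0,0.0],1],[[0.01,-0.09,-0.07],[0.0,-1.0,0.0],1],[[0.0,-0.09,-0.06],[0.0,-1.0,0.01],1],[[0.0,-0.09,-0.06],[0.0,-1.0,-0.0],1],[[-0.01,-0.09,-0.06],[0.0,-1.0,-0.0],1],[[-0.01,-0.09,-0.07],[0.0,-1.0,-0.0],1],[[-0.02,-0.09,-0.06],[0.0,-1.0,-0.0],1]]
```

View pics/s2.png

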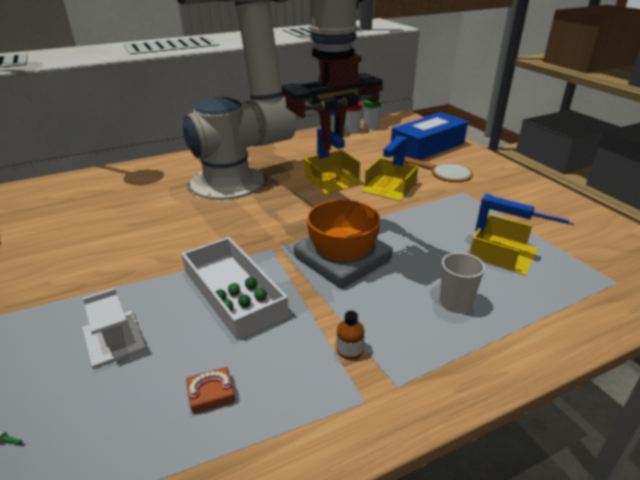

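The scoop is held level over the bowl, at about (332,172) in the scene view. I'll test the pour tilt while it's empty.

Call:
{"api": "apply_moves", "payload": {"deltas": [[[0, 0, 0], [0, -1, 0], 1], [[0, 0, 0], [0, -1, 0], 1], [[0, 0, 0], [0, -1, 0], 1], [[0, 0, 0], [0, -1, 0], 1], [[0, 0, 0], [0, -1, 0], 1], [[0, 0, 0], [0, -1, 0], 1], [[0, 0, 0], [0, -1, 0], 1], [[0, 0, 0], [0, -1, 0], 1], [[0, 0, 0], [0, -1, 0], 1], [[0, 0, 0], [0, -1, 0], 1], [[0, 0, 0], [0, 0, 0], 1], [[0, 0, 0], [0, 0, 0], 1]]}}

```text
t: 11.23
eef_pos: [0.4796, 0.0969, 0.2839]
tcp_rot: [0.906, 0.02, -0.423, 0.009]
force: [-0.8, 0.1, -1.6]
opening: 0.0175
grasp_force: 30.0
```

```bash
python3 - <<'E'
from h import *
st()
d=np.load('top0.npy')
# lip location from scene at prior pose, several heights
for h in(.2,): print(np.round(ray('scene',346,189,h),4))
# refine tray: rim points -> fit yaw & centre using long wall edges
C=cloud('top',d);m=np.zeros(d.shape,bool);m[185:295,340:408]=1
k=m&(C[...,2]>.044)&(C[...,2]<.058)
P=C[k][:,:2]
for a in np.arange(6,11.1,.5):
    r=np.radians(a);x=P@[np.cos(r),np.sin(r)];y=P@[-np.sin(r),np.cos(r)]
    print(a,np.round([*np.percentile(x,[.5,99.5]),np.ptp(np.percentile(x,[.5,99.5])),*np.percentile(y,[1,99]),np.ptp(np.percentile(y,[1,99])),np.std(y[y>np.median(y)+.02]) if 0 else np.ptp(np.percentile(y,[3,97]))],4))
E
```

```text
t 11.23 p [0.4796 0.0969 0.2839] x [ 0.641  0.028 -0.767] z [-0.766 -0.034 -0.642] F [-0.8  0.1 -1.6] op 0.0175 g 30.0 j [0.1   0.483 0.901 0.088 2.629 1.684]
[0.5298 0.0987 0.2   ]
6.0 [ 0.3508  0.6029  0.2521 -0.244  -0.126   0.1179  0.1153]
6.5 [ 0.3494  0.601   0.2516 -0.2474 -0.131   0.1164  0.1138]
7.0 [ 0.348   0.599   0.251  -0.2508 -0.1359  0.1148  0.1124]
7.5 [ 0.3467  0.597   0.2503 -0.2541 -0.1409  0.1132  0.111 ]
8.0 [ 0.3452  0.5952  0.2501 -0.2574 -0.1459  0.1115  0.1099]
8.5 [ 0.3435  0.5932  0.2497 -0.2609 -0.1507  0.1102  0.1094]
9.0 [ 0.3417  0.5912  0.2495 -0.265  -0.1546  0.1104  0.1094]
9.5 [ 0.3397  0.5894  0.2496 -0.2696 -0.1581  0.1115  0.1103]
10.0 [ 0.3377  0.5876  0.2499 -0.2744 -0.1614  0.113   0.1114]
10.5 [ 0.3354  0.586   0.2506 -0.2794 -0.1646  0.1148  0.1125]
11.0 [ 0.3331  0.5843  0.2511 -0.2842 -0.1678  0.1164  0.114 ]
```

A 50° pour tilt is reachable there. Next is a hover over the tray's -x end.

```bash
cat >> h.py <<'E'
TR=np.array([.4936,-.1343]);TY=8.75
OFF=np.array([-.0055,0,.0868])
def scoop(O,yaw,tilt):
    S=Ro.from_euler('ZY',[yaw,-tilt],degrees=True);return np.array(O)+S.apply(OFF),toolR(yaw,tilt)
def tray(x,z,tilt,y=0):
    r=np.radians(TY);c,s=np.cos(r),np.sin(r);return scoop([TR[0]+c*x-s*y,TR[1]+s*x+c*y,.005+z],TY,tilt)
E
python3 - <<'E'
from h import *
p,R=tray(-.068,.1936,0);s=plan(p,R,1)
p,R=tray(-.068,.075,0);s=plan(p,R,1,6,s)
E
```

```text
11 rows: [[[-0.17,0.87,0.19],[-0.05,0.91,-0.11],1],[[-0.18,0.87,0.18],[-0.05,0.91,-0.1],1],[[-0.21,0.87,0.17],[-0.05,0.91,-0.11],1],[[-0.23,0.86,0.15],[-0.05,0.91,-0.1],1],[[-0.25,0.86,0.14],[-0.05,0.91,-0.11],1],[[-0.27,0.86,0.12],[-0.05,0.91,-0.11],1],[[-0.29,0.85,0.1],[-0.05,0.91,-0.1],1],[[-0.3,0.85,0.08],[-0.05,0.91,-0.11],1],[[-0.31,0.85,0.07],[-0.04,0.91,-0.1],1],[[-0.33,0.85,0.04],[-0.05,0.9,-0.11],1],[[-0.34,0.84,0.01],[-0.05,0.91,-0.11],1]]
6 rows: [[[0.0,-0.0,0.79],[-0.0,0.0,0.0],1],[[0.0,-0.0,0.79],[-0.0,0.0,0.0],1],[[0.0,-0.0,0.79],[-0.0,0.0,0.0],1],[[0.0,-0.0,0.8],[-0.0,0.0,0.0],1],[[0.0,-0.0,0.79],[-0.0,0.0,0.0],1],[[0.01,-0.0,0.79],[-0.0,0.0,0.0],1]]
```

Call:
{"api": "apply_moves", "payload": {"deltas": [[[-0.17, 0.87, 0.19], [-0.05, 0.91, -0.11], 1], [[-0.18, 0.87, 0.18], [-0.05, 0.91, -0.1], 1], [[-0.21, 0.87, 0.17], [-0.05, 0.91, -0.11], 1], [[-0.23, 0.86, 0.15], [-0.05, 0.91, -0.1], 1], [[-0.25, 0.86, 0.14], [-0.05, 0.91, -0.11], 1], [[-0.27, 0.86, 0.12], [-0.05, 0.91, -0.11], 1], [[-0.29, 0.85, 0.1], [-0.05, 0.91, -0.1], 1], [[-0.3, 0.85, 0.08], [-0.05, 0.91, -0.11], 1], [[-0.31, 0.85, 0.07], [-0.04, 0.91, -0.1], 1], [[-0.33, 0.85, 0.04], [-0.05, 0.9, -0.11], 1], [[-0.34, 0.84, 0.01], [-0.05, 0.91, -0.11], 1], [[0, 0, 0.79], [0, 0, 0], 1], [[0, 0, 0.79], [0, 0, 0], 1], [[0, 0, 0.79], [0, 0, 0], 1], [[0, 0, 0.8], [0, 0, 0], 1], [[0, 0, 0.79], [0, 0, 0], 1], [[0, 0, 0.79], [0, 0, 0], 1], [[0, 0, 0], [0, 0, 0], 1], [[0, 0, 0], [0, 0, 0], 1]]}}

```text
t: 12.82
eef_pos: [0.4198, -0.1454, 0.1699]
tcp_rot: [0.997, 0.076, 0.001, 0.0]
force: [-0.1, 0.3, -0.9]
opening: 0.0178
grasp_force: 30.0
```

```bash
python3 - <<'E'
from h import *
st()
b,d=snap('top','t3.png');a,_=snap('scene','s3.png')
C=cloud('top',d);hsv=cv2.cvtColor(b,cv2.COLOR_RGB2HSV);H,S=hsv[...,0],hsv[...,1]
m=(H>20)&(H<35)&(S>110)&(C[...,2]>.06)&(C[...,2]<.15)&(abs(C[...,1]+.14)<.09)
P=C[m][:,:2]-TR;r=np.radians(TY);Q=P@np.array([[np.cos(r),-np.sin(r)],[np.sin(r),np.cos(r)]])
print(len(P),np.round(np.percentile(Q,[1,50,99],axis=0),4))
rc=cv2.minAreaRect((Q*1000).astype(np.float32));print(rc)
o=cv2.resize(a[170:330,150:310],(400,400),interpolation=2);q=cv2.resize(b[180:300,310:430],(400,400),interpolation=2)
cv2.imwrite('pics/c3.png',np.hstack([q,o])[:,:,::-1])
p,R=tray(-.068,.006,0);s=plan(p,R,1,5)
E
```

```text
t 12.82 p [ 0.4198 -0.1454  0.1699] x [0.988 0.153 0.003] z [ 0.003 -0.001 -1.   ] F [-0.1  0.3 -0.9] op 0.0178 g 30.0 j [-4.110e-01 -3.410e-01  1.755e+00  1.000e-03  1.725e+00  1.007e+00]
114 [[-0.1129 -0.0397]
 [-0.0572  0.0245]
 [-0.0239  0.0354]]
((-71.59024047851562, 6.995452880859375), (111.21436309814453, 49.10676956176758), 27.86618423461914)
5 rows: [[[-0.0,-0.0,0.59],[0.01,-0.01,0.0],1],[[-0.0,-0.01,0.59],[0.0,-0.01,0.0],1],[[-0.0,-0.0,0.59],[0.01,-0.01,0.0],1],[[0.0,-0.01,0.59],[0.0,-0.01,0.0],1],[[0.0,0.0,0.59],[0.01,-0.02,0.0],1]]
```

View pics/c3.png

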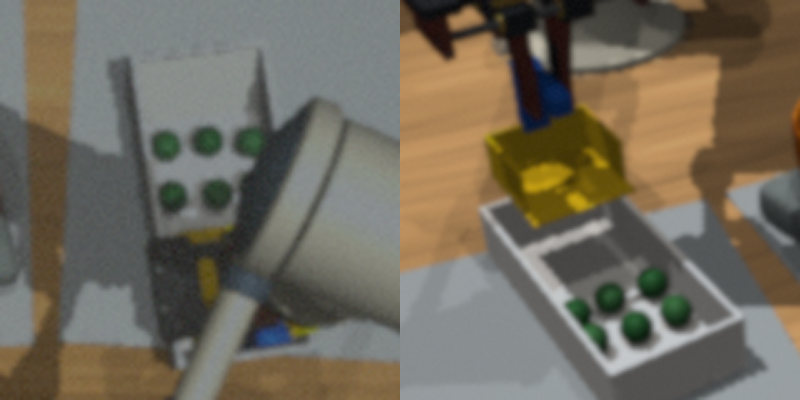

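The scoop sits over the tray's rear, behind the balls and laterally centred. I'll descend slowly.

Call:
{"api": "apply_moves", "payload": {"deltas": [[[0, 0, 0.6], [0, 0, 0], 1], [[0, 0, 0.6], [0, 0, 0], 1], [[0, 0, 0.6], [0, 0, 0], 1], [[0, 0, 0.6], [0, 0, 0], 1], [[0, 0, 0.5], [0, 0, 0], 1], [[0, 0, 0.12], [0, 0, 0], 1], [[0, 0, 0], [0, 0, 0], 1], [[0, 0, 0], [0, 0, 0], 1]]}}

```text
t: 13.58
eef_pos: [0.4208, -0.1459, 0.0946]
tcp_rot: [0.997, 0.076, 0.001, 0.0]
force: [-0.4, 0.5, -1.6]
opening: 0.0178
grasp_force: 30.0
```

```bash
python3 - <<'E'
from h import *
st()
p,R=tray(-.068,.0,-0.5);s=plan(p,R,1,3);print(p)
E
```

```text
t 13.58 p [ 0.4208 -0.1459  0.0946] x [0.988 0.152 0.002] z [ 0.002 -0.    -1.   ] F [-0.4  0.5 -1.6] op 0.0178 g 30.0 j [-4.110e-01 -3.190e-01  1.871e+00  1.000e-03  1.588e+00  1.007e+00]
3 rows: [[[0.01,-0.01,0.04],[0.0,-0.04,-0.0],1],[[0.02,-0.0,0.03],[0.0,-0.04,-0.0],1],[[0.01,-0.01,0.04],[0.01,-0.05,-0.0],1]]
[ 0.42170428 -0.14536581  0.09184469]
```

Call:
{"api": "apply_moves", "payload": {"deltas": [[[0.01, 0, 0.04], [0, -0.05, 0], 1], [[0.01, 0, 0.04], [0, -0.05, 0], 1], [[0.01, 0, 0.03], [0, -0.05, 0], 1], [[0, 0, 0], [0, 0, 0], 1], [[0, 0, 0], [0, 0, 0], 1]]}}

```text
t: 14.0
eef_pos: [0.4215, -0.1459, 0.092]
tcp_rot: [0.997, 0.076, -0.006, 0.001]
force: [-3.1, -0.2, 5.1]
opening: 0.0181
grasp_force: 30.0
```

Call:
{"api": "apply_moves", "payload": {"deltas": [[[0.1, -0.01, -0.02], [0, 0, 0], 1], [[0.3, 0, 0], [0, 0, 0], 1], [[0.3, 0, 0], [0, 0, 0], 1], [[0.3, 0, 0], [0, 0, 0], 1], [[0.3, 0, 0], [0, 0, 0], 1], [[0.3, 0, 0], [0, 0, 0], 1], [[0.3, 0, 0], [0, 0, 0], 1], [[0.3, 0, 0], [0, 0, 0], 1], [[0.3, 0, 0], [0, 0, 0], 1], [[0.3, 0, 0], [0, 0, 0], 1]]}}

```text
t: 14.83
eef_pos: [0.4906, -0.1353, 0.0922]
tcp_rot: [0.997, 0.076, -0.006, 0.001]
force: [-6.8, -2.1, 11.9]
opening: 0.0178
grasp_force: 30.0
```

Call:
{"api": "apply_moves", "payload": {"deltas": [[[0.1, 0, -0.03], [0, 0, 0], 1], [[0.25, 0, 0], [0, 0, 0], 1], [[0.25, 0, 0], [0, 0, 0], 1], [[0.2, 0, 0], [0, 0, 0], 1], [[0, 0, 0], [0, 0, 0], 1]]}}

```text
t: 15.25
eef_pos: [0.5109, -0.1319, 0.0921]
tcp_rot: [0.997, 0.076, -0.006, 0.001]
force: [-2.7, -1.2, 6.0]
opening: 0.018
grasp_force: 30.0
```

```bash
python3 - <<'E'
from h import *
st()
o=readout.get_obs();q=Ro.from_quat(o['tcp_rot']);O=np.array(o['eef_pos'])-Ro.from_matrix(np.c_[q.apply([1,0,0]),-q.apply([0,1,0]),-q.apply([0,0,1])]).apply(OFF)
r=np.radians(TY);print('O tray',np.round(np.array([[np.cos(r),np.sin(r)],[-np.sin(r),np.cos(r)]])@(O[:2]-TR),4),O[2])
a,_=snap('scene','s4.png');b,_=snap('top','t4.png')
A=cv2.resize(a[220:350,170:300],(400,400),interpolation=2);B=cv2.resize(b[180:300,310:430],(400,400),interpolation=2)
cv2.imwrite('pics/c4.png',np.hstack([B,A])[:,:,::-1])
E
```

```text
t 15.25 p [ 0.5109 -0.1319  0.0921] x [ 0.988  0.152 -0.011] z [-0.011 -0.003 -1.   ] F [-2.7 -1.2  6. ] op 0.018 g 30.0 j [-0.313 -0.072  1.66  -0.006  1.563  1.105]
O tray [ 0.022  -0.0004] 0.005200094526094906
```

View pics/c4.png

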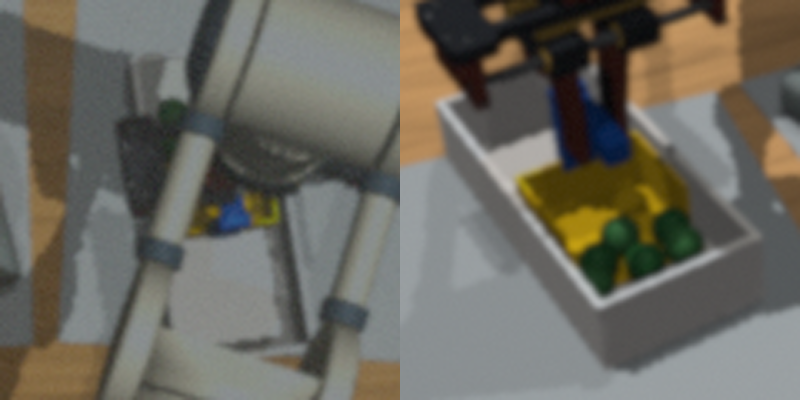

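Five balls are visible at the mouth against the ramp, in the scene crop around (645,250). I'll advance the last few mm, then tilt up along the ramp.

```bash
python3 - <<'E'
from h import *
p,R=tray(.028,.0005,0);s=plan(p,R,1,3)
for th in(5,10,15,20,26):
    r=np.radians(th);x=.076-.003+.09*np.sin(r)-.045*np.cos(r)
    p,R=tray(x,.001+.045*np.sin(r),th);s=plan(p,R,1,2,s)
p,R=tray(x-.01,.001+.045*np.sin(r)+.2,28);print(p);s=plan(p,R,1,9,s)
E
```

```text
3 rows: [[[0.07,-0.0,-0.0],[0.0,0.04,-0.0],1],[[0.07,-0.01,-0.01],[0.01,0.04,-0.0],1],[[0.06,-0.0,-0.0],[0.0,0.04,-0.0],1]]
2 rows: [[[0.01,-0.0,-0.07],[0.0,0.5,-0.0],1],[[0.02,-0.0,-0.08],[0.0,0.5,-0.0],1]]
2 rows: [[[0.02,-0.0,-0.04],[0.0,0.5,-0.0],1],[[0.02,-0.0,-0.05],[0.0,0.5,-0.0],1]]
2 rows: [[[0.03,-0.0,-0.03],[0.0,0.5,-0.0],1],[[0.03,-0.0,-0.03],[0.0,0.5,-0.0],1]]
2 rows: [[[0.04,-0.0,-0.01],[0.0,0.5,-0.0],1],[[0.03,-0.0,-0.01],[0.0,0.5,-0.0],1]]
2 rows: [[[0.05,-0.0,0.01],[0.0,0.6,-0.0],1],[[0.05,-0.0,0.02],[0.0,0.6,-0.0],1]]
[ 0.50981044 -0.13180497  0.29978446]
9 rows: [[[0.34,-0.0,-0.82],[0.0,0.04,-0.0],1],[[0.33,-0.0,-0.81],[0.0,0.05,-0.0],1],[[0.35,-0.0,-0.82],[0.0,0.04,-0.0],1],[[0.34,-0.0,-0.81],[0.0,0.05,-0.0],1],[[0.35,-0.0,-0.82],[0.0,0.04,-0.0],1],[[0.35,-0.0,-0.81],[0.0,0.05,-0.0],1],[[0.36,-0.0,-0.81],[0.0,0.04,-0.0],1],[[0.35,-0.0,-0.8],[0.0,0.05,-0.0],1],[[0.36,-0.0,-0.81],[0.0,0.04,-0.0],1]]
```

Call:
{"api": "apply_moves", "payload": {"deltas": [[[0.08, 0, -0.01], [0, 0.04, 0], 1], [[0.08, 0, -0.01], [0, 0.04, 0], 1], [[0.06, 0, 0], [0, 0.04, 0], 1], [[0.01, 0, -0.07], [0, 0.5, 0], 1], [[0.02, 0, -0.08], [0, 0.5, 0], 1], [[0.02, 0, -0.04], [0, 0.5, 0], 1], [[0.02, 0, -0.05], [0, 0.5, 0], 1], [[0.03, 0, -0.03], [0, 0.5, 0], 1], [[0.03, 0, -0.03], [0, 0.5, 0], 1], [[0.04, 0, -0.01], [0, 0.5, 0], 1], [[0.03, 0, -0.01], [0, 0.5, 0], 1], [[0.05, 0, 0.01], [0, 0.6, 0], 1], [[0.05, 0, 0.02], [0, 0.6, 0], 1], [[0, 0, 0], [0, 0, 0], 1]]}}

```text
t: 16.52
eef_pos: [0.5218, -0.1298, 0.0998]
tcp_rot: [0.972, 0.074, 0.225, -0.017]
force: [0.6, 0.8, -1.4]
opening: 0.018
grasp_force: 30.0
```

```bash
python3 - <<'E'
from h import *
st()
a,_=snap('scene','s5.png')
A=cv2.resize(a[200:350,160:310],(500,500),interpolation=2)
cv2.imwrite('pics/c5.png',A[:,:,::-1])
E
```

```text
t 16.52 p [ 0.5218 -0.1298  0.0998] x [0.888 0.135 0.439] z [ 0.434  0.067 -0.899] F [ 0.6  0.8 -1.4] op 0.018 g 30.0 j [-0.465 -0.418  1.997  0.277  1.198  0.901]
```

View pics/c5.png

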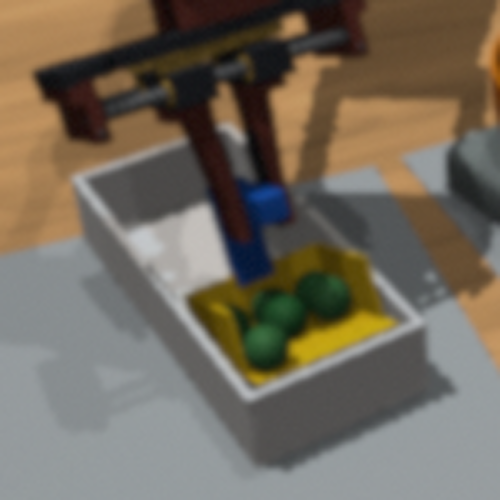

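All the balls have settled into the tilted bucket. Lift now.

Call:
{"api": "apply_moves", "payload": {"deltas": [[[0.1, 0, -0.22], [0, 0, 0], 1], [[0.14, 0, -0.32], [0, 0, 0], 1], [[0.24, 0, -0.5], [0, 0.04, 0], 1], [[0.34, 0, -0.75], [0, 0.05, 0], 1], [[0.35, 0, -0.82], [0, 0.04, 0], 1], [[0.35, 0, -0.81], [0, 0.05, 0], 1], [[0.35, 0, -0.81], [0, 0.04, 0], 1], [[0.35, 0, -0.81], [0, 0.05, 0], 1], [[0.35, 0, -0.8], [0, 0.04, 0], 1], [[0.35, 0, -0.8], [0, 0.05, 0], 1], [[0.2, 0, -0.5], [0, 0, 0], 1], [[0, 0, 0], [0, 0, 0], 1]]}}

```text
t: 17.57
eef_pos: [0.5124, -0.1317, 0.3008]
tcp_rot: [0.967, 0.075, 0.242, -0.016]
force: [-0.7, -0.1, -2.1]
opening: 0.0177
grasp_force: 30.0
```

```bash
cat >> h.py <<'E'
def lip(L,yaw,tilt):
    S=Ro.from_euler('ZY',[yaw,-tilt],degrees=True);return scoop(np.array(L)-S.apply([.045,0,0]),yaw,tilt)
BC=np.array([.489,.119]);BY=12
def bl(z,tilt,back=.02):
    r=np.radians(BY);return lip([BC[0]-back*np.cos(r),BC[1]-back*np.sin(r),z],BY,tilt)
E
python3 - <<'E'
from h import *
st()
p,R=bl(.235,24);s=plan(p,R,1,13);print(p)
print('--');p,R=bl(.15,8);s=plan(p,R,1,5,s);print(p)
im,d=snap('scene','s6.png')
for x in pinpoint('ball0','scene'): print(np.round(x['at']),round(x['conf'],2))
E
```

```text
t 17.57 p [ 0.5124 -0.1317  0.3008] x [0.872 0.136 0.47 ] z [ 0.465  0.068 -0.883] F [-0.7 -0.1 -2.1] op 0.0177 g 30.0 j [-0.493 -0.469  1.686  0.284  1.523  0.968]
13 rows: [[[-0.24,-0.76,-0.11],[0.03,-0.06,-0.04],1],[[-0.24,-0.75,-0.1],[0.02,-0.06,-0.05],1],[[-0.24,-0.76,-0.11],[0.03,-0.07,-0.04],1],[[-0.24,-0.76,-0.09],[0.02,-0.06,-0.04],1],[[-0.23,-0.76,-0.1],[0.03,-0.06,-0.05],1],[[-0.23,-0.76,-0.09],[0.02,-0.06,-0.04],1],[[-0.23,-0.76,-0.1],[0.03,-0.06,-0.04],1],[[-0.23,-0.77,-0.08],[0.02,-0.07,-0.05],1],[[-0.22,-0.76,-0.09],[0.03,-0.06,-0.04],1],[[-0.22,-0.77,-0.08],[0.02,-0.06,-0.04],1],[[-0.22,-0.76,-0.08],[0.03,-0.06,-0.05],1],[[-0.22,-0.77,-0.07],[0.02,-0.07,-0.04],1],[[-0.21,-0.77,-0.08],[0.03,-0.06,-0.04],1]]
[0.38977789 0.09790969 0.29375555]
--
5 rows: [[[-0.07,-0.0,0.54],[-0.0,-0.64,-0.0],1],[[-0.04,-0.0,0.54],[-0.0,-0.64,-0.0],1],[[-0.01,-0.0,0.54],[-0.0,-0.64,-0.0],1],[[0.02,-0.0,0.54],[-0.0,-0.64,-0.0],1],[[0.05,-0.0,0.54],[-0.0,-0.64,-0.0],1]]
[0.40870507 0.10193279 0.22892703]
[234. 200.] 0.72
[216. 202.] 0.67
[228. 198.] 0.58
[241. 197.] 0.52
[248. 193.] 0.48
[106. 310.] 0.17
```

Call:
{"api": "apply_moves", "payload": {"deltas": [[[-0.08, -0.3, -0.04], [0.03, -0.06, -0.04], 1], [[-0.16, -0.5, -0.07], [0.02, -0.06, -0.05], 1], [[-0.24, -0.76, -0.11], [0.03, -0.07, -0.04], 1], [[-0.24, -0.76, -0.1], [0.02, -0.06, -0.04], 1], [[-0.23, -0.76, -0.1], [0.03, -0.06, -0.05], 1], [[-0.23, -0.76, -0.09], [0.02, -0.06, -0.04], 1], [[-0.23, -0.76, -0.1], [0.03, -0.06, -0.04], 1], [[-0.23, -0.77, -0.08], [0.02, -0.07, -0.05], 1], [[-0.22, -0.76, -0.09], [0.03, -0.06, -0.04], 1], [[-0.22, -0.77, -0.08], [0.02, -0.06, -0.04], 1], [[-0.22, -0.76, -0.08], [0.03, -0.06, -0.05], 1], [[-0.22, -0.77, -0.07], [0.02, -0.07, -0.04], 1], [[-0.21, -0.77, -0.08], [0.03, -0.06, -0.04], 1], [[-0.15, -0.5, -0.06], [0, 0, 0], 1], [[-0.07, -0.22, -0.03], [0, 0, 0], 1], [[0, 0, 0], [0, 0, 0], 1], [[0, 0, 0], [0, 0, 0], 1]]}}

```text
t: 19.08
eef_pos: [0.3882, 0.0983, 0.2896]
tcp_rot: [0.973, 0.102, 0.203, -0.024]
force: [-0.2, 0.0, -3.2]
opening: 0.0181
grasp_force: 30.0
```

```bash
python3 - <<'E'
from h import *
st()
im,d=snap('scene');b,_=snap('top')
A=cv2.resize(im[120:290,260:430],(400,400),interpolation=2);B=cv2.resize(b[180:300,220:340],(400,400),interpolation=2)
cv2.imwrite('pics/c7.png',np.hstack([B,A])[:,:,::-1])
s=None
for z,t,n in((.17,10,5),(.128,0,3),(.122,-10,4),(.118,-24,5),(.105,-40,4),(.1,-49,3)):
    p,R=bl(z,t);s=plan(p,R,1,n,s)
print(p)
E
```

```text
t 19.08 p [0.3882 0.0983 0.2896] x [0.896 0.19  0.401] z [ 0.391  0.088 -0.916] F [-0.2  0.  -3.2] op 0.0181 g 30.0 j [ 0.134 -0.817  1.893  0.035  1.655  1.505]
5 rows: [[[-0.01,0.0,0.37],[-0.01,-0.54,-0.01],1],[[0.01,0.0,0.37],[-0.01,-0.55,-0.0],1],[[0.03,0.0,0.38],[-0.01,-0.54,-0.01],1],[[0.05,0.0,0.37],[-0.01,-0.55,-0.0],1],[[0.06,0.0,0.36],[-0.01,-0.54,-0.01],1]]
3 rows: [[[0.11,0.0,0.45],[0.0,-0.67,0.0],1],[[0.15,0.0,0.45],[0.0,-0.67,0.0],1],[[0.16,0.0,0.44],[0.0,-0.66,0.0],1]]
4 rows: [[[0.16,0.0,-0.02],[0.0,-0.5,0.0],1],[[0.16,0.0,-0.02],[0.0,-0.5,0.0],1],[[0.15,0.0,-0.03],[0.0,-0.5,0.0],1],[[0.16,0.0,-0.03],[0.0,-0.5,0.0],1]]
5 rows: [[[0.19,0.0,-0.05],[0.0,-0.56,0.0],1],[[0.18,0.0,-0.05],[0.0,-0.56,0.0],1],[[0.18,0.0,-0.07],[0.0,-0.56,0.0],1],[[0.18,0.0,-0.07],[0.0,-0.56,0.0],1],[[0.17,0.0,-0.08],[0.0,-0.56,0.0],1]]
4 rows: [[[0.31,0.0,0.01],[0.0,-0.8,0.0],1],[[0.31,0.0,-0.0],[0.0,-0.8,0.0],1],[[0.31,0.0,-0.03],[0.0,-0.8,0.0],1],[[0.31,0.0,-0.06],[0.0,-0.8,0.0],1]]
3 rows: [[[0.23,0.0,-0.04],[0.0,-0.6,0.0],1],[[0.23,0.0,-0.05],[0.0,-0.6,0.0],1],[[0.23,0.0,-0.06],[0.0,-0.6,0.0],1]]
[0.50110733 0.12157349 0.19505876]
```

View pics/c7.png

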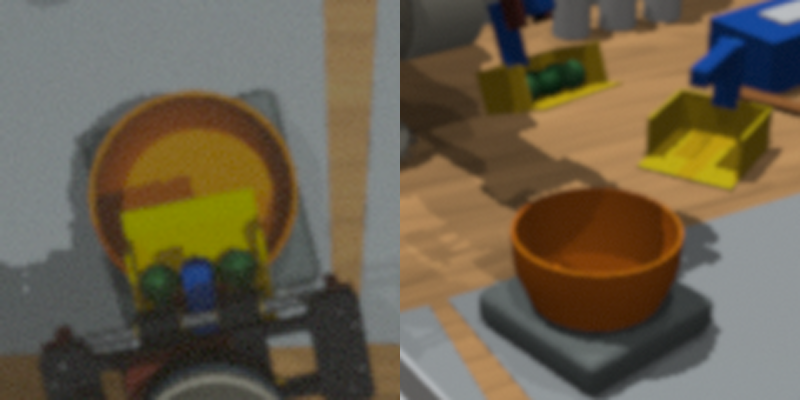

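The crop shows the lip over the bowl, just short of its centre, and the balls at the back of the scoop. The wrist load is consistent with about six balls. Pouring, with the lip held in place.

Call:
{"api": "apply_moves", "payload": {"deltas": [[[0, 0, 0.37], [0, -0.54, 0], 1], [[0.01, 0, 0.37], [0, -0.54, 0], 1], [[0.03, 0, 0.38], [0, -0.54, 0], 1], [[0.05, 0, 0.37], [0, -0.54, 0], 1], [[0.06, 0, 0.36], [0, -0.54, 0], 1], [[0.11, 0, 0.45], [0, -0.67, 0], 1], [[0.15, 0, 0.45], [0, -0.67, 0], 1], [[0.16, 0, 0.44], [0, -0.66, 0], 1], [[0.16, 0, -0.02], [0, -0.5, 0], 1], [[0.16, 0, -0.02], [0, -0.5, 0], 1], [[0.15, 0, -0.03], [0, -0.5, 0], 1], [[0.16, 0, -0.03], [0, -0.5, 0], 1]]}}

```text
t: 20.18
eef_pos: [0.4369, 0.1075, 0.2163]
tcp_rot: [0.991, 0.103, -0.086, 0.006]
force: [0.2, 0.1, -3.1]
opening: 0.0176
grasp_force: 30.0
```

Call:
{"api": "apply_moves", "payload": {"deltas": [[[0.19, 0, -0.05], [0, -0.56, 0], 1], [[0.18, 0, -0.05], [0, -0.56, 0], 1], [[0.18, 0, -0.07], [0, -0.56, 0], 1], [[0.18, 0, -0.07], [0, -0.56, 0], 1], [[0.17, 0, -0.08], [0, -0.56, 0], 1], [[0.31, 0, 0.01], [0, -0.8, 0], 1], [[0.31, 0, 0], [0, -0.8, 0], 1], [[0.31, 0, -0.03], [0, -0.8, 0], 1], [[0.31, 0, -0.06], [0, -0.8, 0], 1], [[0, 0, 0], [0, 0, 0], 1], [[0, 0, 0], [0, 0, 0], 1], [[0, 0, 0], [0, 0, 0], 1], [[0, 0, 0], [0, 0, 0], 1]]}}

```text
t: 21.27
eef_pos: [0.4866, 0.1189, 0.2065]
tcp_rot: [0.936, 0.099, -0.337, 0.033]
force: [-0.2, 0.1, -0.7]
opening: 0.0178
grasp_force: 30.0
```

```bash
python3 - <<'E'
from h import *
st()
im,d=snap('scene');b,_=snap('top')
A=cv2.resize(im[120:290,260:430],(400,400),interpolation=2);B=cv2.resize(b[180:300,220:340],(400,400),interpolation=2)
cv2.imwrite('pics/c8.png',np.hstack([B,A])[:,:,::-1])
E
```

```text
t 21.27 p [0.4866 0.1189 0.2065] x [ 0.754  0.163 -0.637] z [-0.624 -0.128 -0.771] F [-0.2  0.1 -0.7] op 0.0178 g 30.0 j [ 0.181  0.399  1.069 -0.02   2.364  1.532]
```

View pics/c8.png

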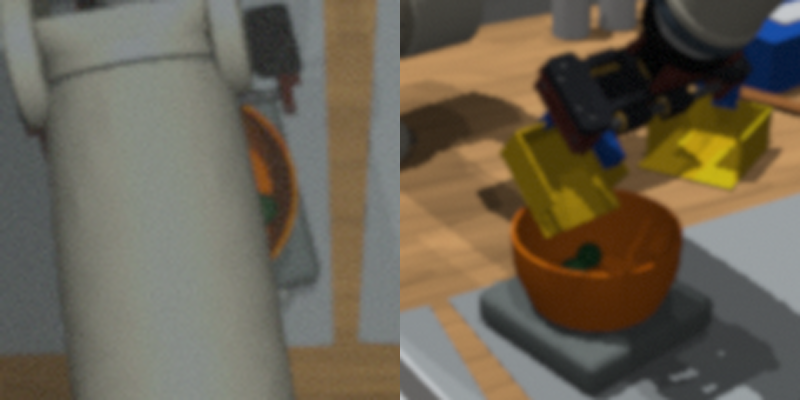

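The scoop looks empty, with green balls in the bowl at about (585,257) in the crop. I'll lift clear and count balls numerically, and refine the stand pose.

Call:
{"api": "apply_moves", "payload": {"deltas": [[[-0.2, 0, -0.24], [0, 0, 0], 1], [[-0.5, 0, -0.6], [0, 0, 0], 1], [[-0.6, 0, -0.75], [0, 0.3, 0], 1], [[-0.6, 0, -0.78], [0, 0.8, 0], 1], [[-0.5, 0.4, -0.6], [0, 1, 0], 1], [[-0.2, 0.8, -0.2], [0, 1, 0], 1], [[0, 1, 0], [0, 1, 0], 1], [[0, 1, 0], [0, 1, 0], 1], [[0, 1, 0], [0, 1, 0], 1], [[0, 1, 0], [0, 1, 0], 1], [[0, 1, 0], [0, 1, 0], 1], [[0, 1, 0], [0, 0.4, 0], 1], [[0, 0.5, 0], [0, 0, 0], 1], [[0, 0, 0], [0, 0, 0], 1], [[0, 0, 0], [0, 0, 0], 1]]}}

```text
t: 22.62
eef_pos: [0.5233, -0.07, 0.3064]
tcp_rot: [0.994, 0.104, 0.022, -0.005]
force: [0.6, 0.4, -1.7]
opening: 0.018
grasp_force: 30.0
```

```bash
python3 - <<'E'
from h import *
st()
im,d=snap('scene','s9.png');b,dt=snap('top','t9.png')
for c in('scene','top'): print(c,[(np.round(x['at']).tolist(),round(x['conf'],2)) for x in pinpoint('ball0',c)])
for c,I in(('scene',im),('top',b)):
    h=cv2.cvtColor(I,cv2.COLOR_RGB2HSV);g=((h[...,0]>40)&(h[...,0]<90)&(h[...,1]>70)).astype(np.uint8)
    n,l,s,ce=cv2.connectedComponentsWithStats(g)
    print(c,[(np.round(ce[i]).tolist(),int(s[i,4])) for i in range(1,n) if s[i,4]>6])
d0=np.load('top0.npy');C=cloud('top',d0);m=np.zeros(d0.shape,bool);m[195:265,430:490]=1
P=C[m&(C[...,2]>.05)&(C[...,2]<.1)]
for a in np.arange(1,9,1.):
    r=np.radians(a);x=P[:,:2]@[np.cos(r),np.sin(r)];y=P[:,:2]@[-np.sin(r),np.cos(r)]
    e=[*np.percentile(x,[1,99]),*np.percentile(y,[1,99])];cx,cy=(e[0]+e[1])/2,(e[2]+e[3])/2
    print(a,np.round([e[1]-e[0],e[3]-e[2],cx*np.cos(r)-cy*np.sin(r),cx*np.sin(r)+cy*np.cos(r)],4))
E
```

```text
t 22.62 p [ 0.5233 -0.07    0.3064] x [0.977 0.206 0.046] z [ 0.043  0.015 -0.999] F [ 0.6  0.4 -1.7] op 0.018 g 30.0 j [-0.212 -0.116  1.321  0.025  1.897  1.159]
scene [([335.0, 236.0], 0.63), ([339.0, 232.0], 0.61)]
top [([297.0, 245.0], 0.53), ([264.0, 228.0], 0.52), ([285.0, 247.0], 0.49), ([274.0, 223.0], 0.44), ([274.0, 251.0], 0.38)]
scene [([372.0, 102.0], 153), ([338.0, 230.0], 92), ([10.0, 439.0], 102)]
top [([512.0, 178.0], 20), ([276.0, 224.0], 47), ([287.0, 223.0], 42), ([267.0, 227.0], 26), ([298.0, 242.0], 38), ([285.0, 246.0], 43), ([274.0, 253.0], 31)]
1.0 [ 0.1095  0.0573  0.5227 -0.3678]
2.0 [ 0.1099  0.0565  0.5229 -0.368 ]
3.0 [ 0.11    0.0555  0.5229 -0.3682]
4.0 [ 0.1099  0.0552  0.5229 -0.3684]
5.0 [ 0.1098  0.0553  0.5228 -0.3684]
6.0 [ 0.1098  0.0562  0.5228 -0.3685]
7.0 [ 0.11    0.0573  0.5228 -0.3686]
8.0 [ 0.1101  0.0583  0.5229 -0.3684]
```

All six balls are in the bowl: six green blobs there, none in the tray. Next, hover over the stand.

```bash
cat >> h.py <<'E'
def deck(h,along=0,tilt=12.0,yaw=4.3,c=(.5240,-.3684,.070)):
    S=Ro.from_euler('ZY',[yaw,-12.],degrees=True);return scoop(np.array(c)+S.apply([along,0,h]),yaw,tilt)
E
python3 - <<'E'
from h import *
p,R=deck(.08);print(p)
q,_=deck(.145);s=plan(q,R,1,13);plan(p,R,1,3,s)
E
```

```text
[ 0.48405328 -0.37140361  0.23201151]
13 rows: [[[-0.36,0.88,0.01],[-0.02,0.14,0.12],1],[[-0.34,0.88,0.01],[-0.02,0.15,0.12],1],[[-0.34,0.89,0.0],[-0.02,0.14,0.12],1],[[-0.33,0.89,0.0],[-0.02,0.15,0.11],1],[[-0.32,0.89,0.0],[-0.02,0.14,0.12],1],[[-0.31,0.9,-0.0],[-0.02,0.15,0.12],1],[[-0.31,0.9,-0.01],[-0.02,0.14,0.12],1],[[-0.29,0.9,-0.01],[-0.02,0.15,0.12],1],[[-0.28,0.9,-0.01],[-0.02,0.14,0.11],1],[[-0.27,0.91,-0.01],[-0.02,0.15,0.12],1],[[-0.27,0.91,-0.01],[-0.02,0.14,0.12],1],[[-0.25,0.92,-0.02],[-0.02,0.15,0.12],1],[[-0.25,0.91,-0.01],[-0.02,0.14,0.12],1]]
3 rows: [[[0.0,0.0,0.87],[-0.0,0.0,-0.0],1],[[0.0,0.0,0.86],[-0.0,0.0,-0.0],1],[[0.0,0.0,0.87],[-0.0,0.0,-0.0],1]]
```

Call:
{"api": "apply_moves", "payload": {"deltas": [[[-0.36, 0.88, 0.01], [-0.02, 0.14, 0.12], 1], [[-0.34, 0.88, 0.01], [-0.02, 0.15, 0.12], 1], [[-0.34, 0.89, 0], [-0.02, 0.14, 0.12], 1], [[-0.33, 0.89, 0], [-0.02, 0.15, 0.11], 1], [[-0.32, 0.89, 0], [-0.02, 0.14, 0.12], 1], [[-0.31, 0.9, 0], [-0.02, 0.15, 0.12], 1], [[-0.31, 0.9, -0.01], [-0.02, 0.14, 0.12], 1], [[-0.29, 0.9, -0.01], [-0.02, 0.15, 0.12], 1], [[-0.28, 0.9, -0.01], [-0.02, 0.14, 0.11], 1], [[-0.27, 0.91, -0.01], [-0.02, 0.15, 0.12], 1], [[-0.27, 0.91, -0.01], [-0.02, 0.14, 0.12], 1], [[-0.25, 0.92, -0.02], [-0.02, 0.15, 0.12], 1], [[-0.25, 0.91, -0.01], [-0.02, 0.14, 0.12], 1], [[0, 0, 0.87], [0, 0, 0], 1], [[0, 0, 0.86], [0, 0, 0], 1], [[0, 0, 0.87], [0, 0, 0], 1], [[0, 0, 0], [0, 0, 0], 1], [[0, 0, 0], [0, 0, 0], 1]]}}

```text
t: 24.32
eef_pos: [0.4835, -0.3713, 0.2305]
tcp_rot: [0.994, 0.037, 0.103, -0.005]
force: [0.0, 0.3, -1.0]
opening: 0.0178
grasp_force: 30.0
```

```bash
cat > chk.py <<'E'
from h import *
st()
o=readout.get_obs();q=Ro.from_quat(o['tcp_rot']);S=np.c_[q.apply([1,0,0]),-q.apply([0,1,0]),-q.apply([0,0,1])]
T=np.array(o['eef_pos'])
for c in('scene','top'):
    im,d=snap(c,c+'_hov.png');C=cloud(c,d);h=cv2.cvtColor(im,cv2.COLOR_RGB2HSV)
    Q=(C-T)@S-(-OFF)*-1+0   # -> placeholder
    Q=(C-T)@S+OFF
    y=(h[...,0]>18)&(h[...,0]<36)&(h[...,1]>110)&(d>0)&(abs(Q)<.1).all(-1)
    P=Q[y];print(c,len(P),np.round(np.percentile(P,[1,50,99],axis=0),4).tolist())
    f=P[(P[:,2]<.012)&(abs(P[:,0])<.05)&(abs(P[:,1])<.035)]
    if len(f)>20:
        A=np.c_[f[:,:2],np.ones(len(f))];s=np.linalg.lstsq(A,f[:,2],rcond=None)[0]
        for _ in range(3):
            k=abs(A@s-f[:,2])<.003;s=np.linalg.lstsq(A[k],f[k,2],rcond=None)[0]
        print('floor n',k.sum(),'slope deg x,y',np.round(np.degrees(s[:2]),2),'z0',round(s[2],4))
E
python3 chk.py; python3 - <<'E'
from h import *
p,R=deck(.006);s=plan(p,R,1,4)
E
```

```text
t 24.32 p [ 0.4835 -0.3713  0.2305] x [0.976 0.072 0.206] z [ 0.205  0.018 -0.979] F [ 0.   0.3 -1. ] op 0.0178 g 30.0 j [-0.798 -0.016  1.373  0.161  1.652  0.722]
scene 2401 [[-0.0451, -0.0441, 0.0009], [-0.0273, -0.0037, 0.0059], [0.045, 0.0415, 0.0417]]
floor n 1067 slope deg x,y [-2.16 -0.11] z0 0.004
top 437 [[-0.0359, -0.0422, 0.0005], [0.0305, 0.0066, 0.0051], [0.045, 0.0448, 0.0458]]
floor n 284 slope deg x,y [-1.22  0.52] z0 0.0052
4 rows: [[[-0.0,-0.01,0.76],[0.0,-0.01,-0.0],1],[[-0.01,-0.01,0.76],[0.01,-0.0,-0.0],1],[[0.0,-0.01,0.76],[0.0,-0.01,-0.0],1],[[-0.0,-0.01,0.76],[0.01,-0.0,-0.01],1]]
```

```bash
cat >> chk.py <<'E'
    for lo,hi in((-.035,.02),(-.035,.04),(-.025,.03)):
        g=P[(P[:,2]<.010)&(P[:,2]>-.003)&(P[:,0]>lo)&(P[:,0]<hi)&(abs(P[:,1])<.033)]
        if len(g)>30:
            s=np.polyfit(g[:,0],g[:,2],1);k=abs(np.polyval(s,g[:,0])-g[:,2])<.0025;s=np.polyfit(g[k,0],g[k,2],1);print(lo,hi,k.sum(),'deg',round(np.degrees(s[0]),2),'z0',round(s[1],4))
    for sg in(1,-1):
        g=P[(P[:,2]>.03)&(sg*P[:,1]>.038)&(abs(P[:,0])<.04)]
        if len(g)>20:
            bins=[(x,np.percentile(g[abs(g[:,0]-x)<.006][:,2],95)) for x in(-.03,-.02,-.01,0,.01,.02) if (abs(g[:,0]-x)<.006).sum()>4];print('wall',sg,[(x,round(z,4)) for x,z in bins])
E
python3 chk.py
```

```text
t 24.42 p [ 0.4839 -0.3723  0.2339] x [0.975 0.073 0.21 ] z [ 0.209  0.014 -0.978] F [-0.4  0.2 -1.4] op 0.0178 g 30.0 j [-0.798 -0.018  1.369  0.161  1.651  0.722]
scene 2410 [[-0.0454, -0.0442, 0.001], [-0.0285, -0.0036, 0.006], [0.0449, 0.0415, 0.0415]]
floor n 1055 slope deg x,y [-2.06 -0.02] z0 0.004
-0.035 0.02 512 deg -0.9 z0 0.004
-0.035 0.04 746 deg -1.39 z0 0.0039
-0.025 0.03 527 deg -1.1 z0 0.004
wall 1 [(-0.03, np.float64(0.0422)), (-0.01, np.float64(0.0414)), (0.01, np.float64(0.0407)), (0.02, np.float64(0.0409))]
wall -1 [(-0.03, np.float64(0.0418)), (-0.02, np.float64(0.0417)), (-0.01, np.float64(0.0416)), (0, np.float64(0.0414)), (0.01, np.float64(0.0414)), (0.02, np.float64(0.0412))]
top 441 [[-0.0368, -0.041, -0.0016], [0.0296, 0.0054, 0.0038], [0.0441, 0.0456, 0.0447]]
floor n 289 slope deg x,y [-2.04  0.17] z0 0.0043
-0.035 0.02 41 deg -1.9 z0 0.0043
-0.035 0.04 206 deg -1.92 z0 0.0043
-0.025 0.03 109 deg 0.51 z0 0.0036
wall 1 [(-0.03, np.float64(0.0422)), (-0.02, np.float64(0.0416)), (-0.01, np.float64(0.0443)), (0, np.float64(0.0429)), (0.01, np.float64(0.0425)), (0.02, np.float64(0.0436))]
```

The scoop sits squarely in the grip, about 1° mouth-down, so I'll correct by +1° and descend along the deck normal.

Call:
{"api": "apply_moves", "payload": {"deltas": [[[-0.03, 0, 0.4], [0, 0.1, 0], 1], [[-0.03, 0, 0.7], [0, 0.1, 0], 1], [[0, 0, 0.7], [0, 0, 0], 1], [[0, 0, 0.6], [0, 0, 0], 1], [[0, 0, 0.4], [0, 0, 0], 1], [[0, 0, 0.1], [0, 0, 0], 1], [[0, 0, 0], [0, 0, 0], 1], [[0, 0, 0], [0, 0, 0], 1]]}}

```text
t: 25.18
eef_pos: [0.4981, -0.3717, 0.1622]
tcp_rot: [0.993, 0.036, 0.114, -0.004]
force: [0.3, 0.6, -1.1]
opening: 0.0173
grasp_force: 30.0
```

Call:
{"api": "apply_moves", "payload": {"deltas": [[[0, 0, 0.05], [0, 0, 0], 1], [[0, 0, 0.05], [0, 0, 0], 1], [[0, 0, 0], [0, 0, 0], 1]]}}

```text
t: 25.43
eef_pos: [0.4986, -0.3717, 0.1594]
tcp_rot: [0.993, 0.036, 0.114, -0.004]
force: [-0.2, 0.3, -1.2]
opening: 0.0179
grasp_force: 30.0
```

```bash
python3 chk.py | head -4; python3 - <<'E'
from h import *
p,R=deck(.0,0,13);plan(p,R,1,1);print(p)
E
```

```text
t 25.43 p [ 0.4986 -0.3717  0.1594] x [0.971 0.071 0.227] z [ 0.226  0.015 -0.974] F [-0.2  0.3 -1.2] op 0.0179 g 30.0 j [-0.787  0.004  1.481  0.172  1.506  0.713]
scene 2328 [[-0.0457, -0.0439, 0.001], [-0.0257, -0.0035, 0.0051], [0.0446, 0.0411, 0.0418]]
floor n 1097 slope deg x,y [-1.97 -0.17] z0 0.0039
-0.035 0.02 548 deg -1.11 z0 0.0039
1 rows: [[[-0.02,-0.05,0.23],[0.01,-0.01,-0.02],1]]
[ 0.49918526 -0.37026583  0.15333809]
```

Call:
{"api": "apply_moves", "payload": {"deltas": [[[0, -0.04, 0.06], [0, 0, 0], 1], [[0, 0, 0.06], [0, 0, 0], 1], [[0, 0, 0.04], [0, 0, 0], 1], [[0, 0, 0], [0, 0, 0], 1]]}}

```text
t: 25.87
eef_pos: [0.4992, -0.3702, 0.1544]
tcp_rot: [0.993, 0.036, 0.113, -0.004]
force: [-0.4, 0.3, -2.5]
opening: 0.0179
grasp_force: 30.0
```

Call:
{"api": "apply_moves", "payload": {"deltas": [[[0, 0, 0.03], [0, 0, 0], 1], [[0, 0, 0.03], [0, 0, 0], 1], [[0, 0, 0], [0, 0, 0], 1]]}}

```text
t: 26.12
eef_pos: [0.4997, -0.3704, 0.1536]
tcp_rot: [0.993, 0.036, 0.114, -0.004]
force: [0.7, -0.7, -1.8]
opening: 0.0176
grasp_force: 30.0
```

Call:
{"api": "apply_moves", "payload": {"deltas": [[[0, 0, 0.04], [0, 0, 0], 1], [[0, 0, 0], [0, 0, 0], 1]]}}

```text
t: 26.28
eef_pos: [0.4998, -0.3706, 0.1536]
tcp_rot: [0.993, 0.036, 0.114, -0.004]
force: [-4.1, 0.3, 4.4]
opening: 0.0178
grasp_force: 30.0
```

Call:
{"api": "apply_moves", "payload": {"deltas": [[[0, 0, 0.04], [0, 0, 0], 1], [[0, 0, 0], [0, 0, 0], 1]]}}

```text
t: 26.45
eef_pos: [0.4998, -0.3706, 0.1535]
tcp_rot: [0.993, 0.036, 0.114, -0.003]
force: [-6.5, 1.8, 6.8]
opening: 0.0179
grasp_force: 30.0
```

Call:
{"api": "apply_moves", "payload": {"deltas": [[[-0.02, 0, -0.02], [0, 0, 0], 1], [[0, 0, -0.02], [0, 0, 0], 1], [[0, 0, 0], [0, 0, 0], 1]]}}

```text
t: 26.7
eef_pos: [0.4998, -0.3707, 0.1536]
tcp_rot: [0.993, 0.036, 0.114, -0.003]
force: [-1.5, 1.2, 6.0]
opening: 0.0177
grasp_force: 30.0
```

```bash
cat > dk.py <<'E'
# scoop pose in deck frame
from h import *
st()
S=Ro.from_euler('ZY',[4.3,-12.],degrees=True).as_matrix()
for c in('scene','top'):
    im,d=snap(c);Q=(cloud(c,d)-[.5240,-.3684,.070])@S;h=cv2.cvtColor(im,cv2.COLOR_RGB2HSV)
    P=Q[(h[...,0]>18)&(h[...,0]<36)&(h[...,1]>110)&(d>0)&(abs(Q)<.08).all(-1)]
    print(c,len(P),np.round(np.percentile(P,[1,50,99],axis=0),4).tolist())
    g=P[(P[:,2]<.012)&(P[:,2]>-.005)&(P[:,0]>-.035)&(P[:,0]<.02)&(abs(P[:,1])<.033)]
    if len(g)>30:
        s=np.linalg.lstsq(np.c_[g[:,:2],np.ones(len(g))],g[:,2],rcond=None)[0];print('floor',len(g),np.round(np.degrees(s[:2]),2),round(s[2],4))
    l=P[(P[:,0]>.03)&(P[:,2]<.02)]
    if len(l)>30: # lip edge yaw
        e=np.array([(y,np.percentile(l[abs(l[:,1]-y)<.004][:,0],95)) for y in np.arange(-.036,.037,.008) if (abs(l[:,1]-y)<.004).sum()>3])
        s=np.polyfit(e[:,0],e[:,1],1);print('lip x',round(s[1],4),'yaw',round(-np.degrees(s[0]),2))
E
python3 dk.py
```

```text
t 26.7 p [ 0.4998 -0.3707  0.1536] x [0.971 0.071 0.227] z [ 0.227  0.015 -0.974] F [-1.5  1.2  6. ] op 0.0177 g 30.0 j [-0.784  0.005  1.491  0.172  1.494  0.713]
scene 2273 [[-0.0453, -0.044, 0.0022], [-0.0258, -0.0037, 0.005], [0.0432, 0.0405, 0.0415]]
floor 548 [ 0.03 -0.09] 0.0041
lip x 0.0435 yaw -2.5
top 366 [[-0.0384, -0.0403, -0.0039], [0.0309, 0.0014, 0.0031], [0.0447, 0.045, 0.0376]]
floor 50 [ 0.73 -2.16] 0.0031
lip x 0.0438 yaw -0.28
```

Flat on the deck (0.03°) and within about 1 mm of centre. Release and retreat.

Call:
{"api": "apply_moves", "payload": {"deltas": [[[0, 0, -0.01], [0, 0, 0], 0.72], [[0, 0, 0], [0, 0, 0], 0.65], [[0, 0, 0], [0, 0, 0], 0.5], [[0, 0, 0], [0, 0, 0], 0.4], [[0, 0, 0], [0, 0, 0], 0.4], [[0, 0, 0], [0, 0, 0], 0.4], [[0, 0, 0], [0, 0, 0], 0.4], [[0, 0, 0], [0, 0, 0], 0.4]]}}

```text
t: 27.47
eef_pos: [0.4993, -0.3703, 0.1525]
tcp_rot: [0.993, 0.036, 0.114, -0.004]
force: [-0.0, 0.5, -0.0]
opening: 0.0527
grasp_force: 0.0
```

```bash
python3 dk.py
```

```text
t 27.47 p [ 0.4993 -0.3703  0.1525] x [0.972 0.071 0.226] z [ 0.225  0.016 -0.974] F [-0.   0.5 -0. ] op 0.0527 g 0.0 j [-0.784  0.006  1.491  0.172  1.495  0.713]
scene 2275 [[-0.0452, -0.0441, 0.0023], [-0.026, -0.0037, 0.005], [0.0433, 0.0405, 0.0415]]
floor 555 [ 0.04 -0.  ] 0.0041
lip x 0.0434 yaw -1.06
top 344 [[0.0155, -0.0404, -0.0464], [0.0319, 0.0041, 0.0032], [0.0447, 0.0445, 0.0411]]
floor 34 [26.67  3.54] -0.0056
lip x 0.0438 yaw -0.41
```

Stable. Retract along the tool axis and away.

Call:
{"api": "apply_moves", "payload": {"deltas": [[[0, 0, -0.3], [0, 0, 0], 0.4], [[0, 0, -0.6], [0, 0, 0], 0.4], [[0, 0, -1], [0, 0, 0], 0.4], [[0, 0, -1], [0, 0, 0], 0.4], [[0, 0, -1], [0, 0, 0], 0.4], [[0, 0, -1], [0, 0, 0], 0.4], [[-0.5, 0, -0.6], [0, 0, 0], 0.4], [[-1, 0, 0], [0, 0, 0], 0.4], [[-0.5, 0, 0], [0, 0, 0], 0.4], [[0, 0, 0], [0, 0, 0], 0.4], [[0, 0, 0], [0, 0, 0], 0.4], [[0, 0, 0], [0, 0, 0], 0.4]]}}

```text
t: 28.57
eef_pos: [0.4201, -0.376, 0.2747]
tcp_rot: [0.993, 0.036, 0.114, -0.004]
force: [0.3, -0.1, -1.4]
opening: 0.0524
grasp_force: 0.0
```

```bash
python3 dk.py; python3 - <<'E'
from h import *
b,_=snap('top');snap('scene')
h=cv2.cvtColor(b,cv2.COLOR_RGB2HSV);g=((h[...,0]>40)&(h[...,0]<90)&(h[...,1]>70)).astype(np.uint8)
n,l,s,ce=cv2.connectedComponentsWithStats(g);print([(np.round(ce[i]).tolist(),int(s[i,4])) for i in range(1,n) if s[i,4]>6])
for l in('cup','bottle','cast'): print(l,[(np.round(pinpoint(l,c)[0]['at']).tolist()) for c in('top','scene')])
E
```

```text
t 28.57 p [ 0.4201 -0.376   0.2747] x [0.972 0.071 0.226] z [ 0.225  0.017 -0.974] F [ 0.3 -0.1 -1.4] op 0.0524 g 0.0 j [-0.901 -0.131  1.406  0.191  1.734  0.641]
scene 2283 [[-0.0452, -0.0442, 0.0023], [-0.0259, -0.0035, 0.0051], [0.0435, 0.0407, 0.0415]]
floor 560 [-0.01  0.01] 0.004
lip x 0.0437 yaw -1.61
top 885 [[-0.0422, -0.0422, -0.0019], [0.0038, 0.0061, 0.0039], [0.044, 0.0455, 0.05]]
floor 386 [-0.14  0.18] 0.0035
lip x 0.0436 yaw 0.02
[([512.0, 178.0], 19), ([276.0, 224.0], 43), ([287.0, 223.0], 50), ([266.0, 227.0], 47), ([298.0, 242.0], 44), ([285.0, 246.0], 45), ([274.0, 253.0], 42)]
cup [[236.0, 157.0], [454.0, 302.0]]
bottle [[324.0, 153.0], [350.0, 349.0]]
cast [[414.0, 158.0], [211.0, 396.0]]
```

Everything checks out: six balls in the bowl, scoop flat and centred, bystanders unmoved.

```bash
python3 -c "
from rig import ticket
print(ticket.close_job())"
```

```text
the job is handed in; nothing more can be done
None
```

The job is handed in: all six balls are in the polisher's orange bowl, and the empty scoop is released flat on its stand, mouth uphill and within about 1 mm of the deck centre. The cup, bottle and cast were not moved.

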